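# Close the pigment tray for the night

### The arm

A 6-joint arm with a two-finger parallel gripper is mounted at the origin on the work surface. World frame = base frame: x ahead of the robot, y to its left, z up, the work surface at z = 0. Lengths are in m, angles in rad, forces in N, time in s.
With the tool pointing down it reaches from about 0.25 to 0.775 m from the base axis. Payload 4 kg.
Tool frame: the origin (TCP) lies where the fingers leave the gripper's body, on its centre line; the fingertips stand 73 mm ahead of it and the grasp point (between the pads) lies 54 mm ahead of it; z points along the fingers, y is the line along which they close (so a half turn about z gives the same grasp; the last joint's range is limited). The gripper opens to 85 mm and grips with 20 to 120 N. Pads are 22 mm wide; open, the fingers measure 114 mm over their backs; the gripper's body (76 mm by 85 mm) begins 54 mm behind the grasp point. The pads swing forward as they close: fully open they stand 13 mm farther back than shut.
Start: joints at [1.178, 0.087, 1.371, -0, 1.684, -0.103], TCP at [0.157, 0.527, 0.304] pointing down, gripper open.
Joint ranges: [-3.1, 3.1], [-0.76, 2.03], [0.27, 2.55], [-1.08, 4.22], [0.17, 2.65], [-2.57, 2.57]. Speed limits (rad/s): [2.79, 2.79, 3.14, 3.14, 3.14, 3.14].

### API

Orientations are given as a 3x3 rotation matrix whose columns are the frame's x, y, z axes.
In Python, from bench import sense, get_image, finish_job gives the robot as it stands.
- The arm moves only by the tool arm_command, never from a script. Its argument "series" is a list of rows, each a list of 7 numbers: the shift along the tool's x, y, z as a fraction of full scale, then the turn, a rotation vector about the tool's x, y, z as a fraction of full scale, then the opening, from 0 (shut) to 1 (fully open). In form: [[dx, dy, dz, wx, wy, wz, fingers], ...]. A call has 1 to 12 rows; each row shifts and turns the commanded pose from where the row before left it, along the tool's axes as they then stand; what a row does not reach is not made up. Full scale, the value 1, is 0.04 m for a shift and 0.12 rad for a turn. A row lasts 1/8 s, in which the tool goes at most 62.5 mm and 10.7 degrees, less where a joint would pass 70% of its speed; a pose out of reach is approached as far as the arm can. A call with a number of a shift or a turn outside -1 to 1 is refused whole. A call with a gripper value outside its range is refused whole. The fingers move at their own pace and stop on an object; "grip_force" is the grip in N (left out, the last holds). Time passes only in rows, so rows that do not move let the fingers close. It gives the time, the measured TCP pose, the force, the opening and the grip force at its end, in the units of the state.
- sense(): the state, without advancing time (a new reading comes with each control period).
- get_image(name): name is "scene" or "top" or "wrist"; returns a dict with "image" (400x640x3 uint8, blue, green, red), "intrinsics" (3x3 intrinsics, pixels), "R" (3x3) and "t" (3): a world point X has camera coordinates R X + t. Camera axes: x right, y down, z forward; pixel columns grow to the right and rows downward; lengths in m; the calibration is good to about 2 mm. A picture is of the moment at which its call begins. There is no depth.
- finish_job(): hands the job in; it is judged then, once.
The state is a dict: "time_s": time; "qpos": joint angles; "qvel": joint speeds; "joint_torque": joint torques, N m; "position": TCP position; "orientation": TCP orientation; "ft_force": force on the tool from outside, world axes, zero at the start; "moment": the same for the moment, N m; "gripper_width": opening from 0.0 (shut) to 1.0 (fully open); "gripper_force": force on a finger pad.
Only numpy, scipy, OpenCV 4.12 (cv2) and the standard library are available. Lean on these libraries where they do the work, as an engineer would, in place of code of your own. Each camera call takes 0.05 s, during which the arm holds its last target. There are 200 camera calls.

### The job

Close up the pigment tray at this tattoo station: slide its lock bar fully open, put every loose square cover into a well of its own (any well), and press each one down until it lies level on the bottom of the well. Only when all covers are down, slide the lock bar back so that its tongues stand over the middle of the wells, grip at the black line, and let go; do not knock over any bottle or jar.

Things in the scene. Friction and masses are not known exactly. Their poses are not given: they have to be found in the camera images.
- tray: fixed aluminium pigment tray, 114 mm (its x) by 406 mm (its y), top face 25 mm above the table. Origin: centre of its underside; z up; its x points away from the robot. Five square wells, 60 x 60 mm and 7 mm deep, lie in a row along its y, pitch 76 mm, centred 15 mm on the robot's side of its middle; webs between them 16 mm. A lock bar runs along its far side
- pad0 (a joint): 40 x 40 mm rubber seal pad in the middle of well 0. 0 = up, its top 5 mm above the well floor, so that a cover laid in the well rests 5 mm too high, its underside only 2 mm below the tray's top face; 0.005 = pressed flat. It gives way at a steady push of about 8 N and stays down; the cover then lies on the well floor, its plate 1 mm below the tray's top face
- pad1 (a joint): 40 x 40 mm rubber seal pad in the middle of well 1. 0 = up, its top 5 mm above the well floor, so that a cover laid in the well rests 5 mm too high, its underside only 2 mm below the tray's top face; 0.005 = pressed flat. It gives way at a steady push of about 8 N and stays down; the cover then lies on the well floor, its plate 1 mm below the tray's top face
- pad2 (a joint): 40 x 40 mm rubber seal pad in the middle of well 2. 0 = up, its top 5 mm above the well floor, so that a cover laid in the well rests 5 mm too high, its underside only 2 mm below the tray's top face; 0.005 = pressed flat. It gives way at a steady push of about 8 N and stays down; the cover then lies on the well floor, its plate 1 mm below the tray's top face
- pad3 (a joint): 40 x 40 mm rubber seal pad in the middle of well 3. 0 = up, its top 5 mm above the well floor, so that a cover laid in the well rests 5 mm too high, its underside only 2 mm below the tray's top face; 0.005 = pressed flat. It gives way at a steady push of about 8 N and stays down; the cover then lies on the well floor, its plate 1 mm below the tray's top face
- pad4 (a joint): 40 x 40 mm rubber seal pad in the middle of well 4. 0 = up, its top 5 mm above the well floor, so that a cover laid in the well rests 5 mm too high, its underside only 2 mm below the tray's top face; 0.005 = pressed flat. It gives way at a steady push of about 8 N and stays down; the cover then lies on the well floor, its plate 1 mm below the tray's top face
- well0 (a point): centre of well 0's floor, 18 mm above the table, at y = -152 mm of the tray; axes as the tray's. A cover's origin lies here when it is fully seated
- well1 (a point): centre of well 1's floor, 18 mm above the table, at y = -76 mm of the tray; axes as the tray's. A cover's origin lies here when it is fully seated
- well2 (a point): centre of well 2's floor, 18 mm above the table, at y = 0 mm of the tray; axes as the tray's. A cover's origin lies here when it is fully seated
- well3 (a point): centre of well 3's floor, 18 mm above the table, at y = 76 mm of the tray; axes as the tray's. A cover's origin lies here when it is fully seated
- well4 (a point): centre of well 4's floor, 18 mm above the table, at y = 152 mm of the tray; axes as the tray's. A cover's origin lies here when it is fully seated
- cover0: loose flat square steel cover plate, 54 x 54 x 6 mm, with an upright bar handle on its middle: 26 mm long (cover's x), 12 mm thick (cover's y), rising 20 mm above the plate (26 mm above the underside). All covers are alike and fit any well, at any quarter turn; about 0.1 kg. Origin: centre of the underside; z up. Absent in some runs (None from the start)
- cover1: loose flat square steel cover plate, 54 x 54 x 6 mm, with an upright bar handle on its middle: 26 mm long (cover's x), 12 mm thick (cover's y), rising 20 mm above the plate (26 mm above the underside). All covers are alike and fit any well, at any quarter turn; about 0.1 kg. Origin: centre of the underside; z up. Absent in some runs (None from the start)
- cover2: loose flat square steel cover plate, 54 x 54 x 6 mm, with an upright bar handle on its middle: 26 mm long (cover's x), 12 mm thick (cover's y), rising 20 mm above the plate (26 mm above the underside). All covers are alike and fit any well, at any quarter turn; about 0.1 kg. Origin: centre of the underside; z up. Absent in some runs (None from the start)
- cover3: loose flat square steel cover plate, 54 x 54 x 6 mm, with an upright bar handle on its middle: 26 mm long (cover's x), 12 mm thick (cover's y), rising 20 mm above the plate (26 mm above the underside). All covers are alike and fit any well, at any quarter turn; about 0.1 kg. Origin: centre of the underside; z up. Absent in some runs (None from the start)
- cover4: loose flat square steel cover plate, 54 x 54 x 6 mm, with an upright bar handle on its middle: 26 mm long (cover's x), 12 mm thick (cover's y), rising 20 mm above the plate (26 mm above the underside). All covers are alike and fit any well, at any quarter turn; about 0.1 kg. Origin: centre of the underside; z up. Absent in some runs (None from the start)
- lockbar (a joint): position of the lock bar along the tray's +y, 0 to 0.060 m. 0 = fully open, at its stop towards the tray's -y end, its tongues beside the wells on the webs. 0.038 = closed: each tongue over the middle of a well, the grip's centre at the short black line on the tray's far edge. It can be pushed too far, to 0.060. Stays where it is left; moves at about 2 N
- lockbar_tongue (a point): tip of the lock bar's first tongue (well 0's); all five are 10 mm wide, at the wells' pitch, and reach 7 mm over a cover's far edge. Their undersides are 2 mm and their tops 6 mm above the tray's top face: they pass over a seated cover but run into the edge of one that sits high; a cover cannot go into or out of a well under a tongue
- lockbar_grip (a point): the lock bar's grip, an upright black block 20 mm along the tray's y, 24 mm along its x and 36 mm tall (33 to 69 mm above the table), on the bar's middle, 55 mm to the far side of the row of wells' centres. This point: on its centre line, 57 mm above the table; axes as the tray's
- bottle0: bystander: ink bottle, radius 19 mm, 105 mm tall, standing loose on the table. Origin: centre of its underside; z up
- bottle1: bystander: ink bottle, radius 19 mm, 105 mm tall, standing loose on the table. Origin: centre of its underside; z up
- bottle2: bystander: jar, radius 30 mm, 120 mm tall, standing loose on the table. Origin: centre of its underside; z up
Things that resemble listed ones, but are neither listed nor needed, are in the scene too. What is shaped like the cover3 but brown or orange is not meant.

How it is judged:
On the way, in this order (a step that is already met when the one before it is completed fails the run):
1. the lock bar is slid fully open (within 5 mm of its stop) (value of joint lockbar below 0.005 m), for 0.2 s.
2. every cover present is pressed down level in a well while the lock bar is still open (z of cover0 in the frame of tray between 0.015 and 0.0198 m and angle between each of cover0, cover1, cover2, cover3, cover4's own z axis and vertical below 0.04 rad and (horizontal distance between cover0 and well0 below 0.006 m or horizontal distance between cover0 and well1 below 0.006 m or horizontal distance between cover0 and well2 below 0.006 m or horizontal distance between cover0 and well3 below 0.006 m or horizontal distance between cover0 and well4 below 0.006 m) and z of cover1 in the frame of tray between 0.015 and 0.0198 m and (horizontal distance between cover1 and well0 below 0.006 m or horizontal distance between cover1 and well1 below 0.006 m or horizontal distance between cover1 and well2 below 0.006 m or horizontal distance between cover1 and well3 below 0.006 m or horizontal distance between cover1 and well4 below 0.006 m) and z of cover2 in the frame of tray between 0.015 and 0.0198 m and (horizontal distance between cover2 and well0 below 0.006 m or horizontal distance between cover2 and well1 below 0.006 m or horizontal distance between cover2 and well2 below 0.006 m or horizontal distance between cover2 and well3 below 0.006 m or horizontal distance between cover2 and well4 below 0.006 m) and z of cover3 in the frame of tray between 0.015 and 0.0198 m and (horizontal distance between cover3 and well0 below 0.006 m or horizontal distance between cover3 and well1 below 0.006 m or horizontal distance between cover3 and well2 below 0.006 m or horizontal distance between cover3 and well3 below 0.006 m or horizontal distance between cover3 and well4 below 0.006 m) and z of cover4 in the frame of tray between 0.015 and 0.0198 m and (horizontal distance between cover4 and well0 below 0.006 m or horizontal distance between cover4 and well1 below 0.006 m or horizontal distance between cover4 and well2 below 0.006 m or horizontal distance between cover4 and well3 below 0.006 m or horizontal distance between cover4 and well4 below 0.006 m) and value of joint lockbar below 0.015 m), for 0.2 s.
At the end, for the whole second after the job is handed in: every cover present lies level (within 0.04 rad) in a well of its own, within 6 mm of its centre and within 1.8 mm of its floor, at rest; the lock bar stands within 7 mm of closed (0.038 m) (z of cover0 in the frame of tray between 0.015 and 0.0198 m and angle between each of cover0, cover1, cover2, cover3, cover4's own z axis and vertical below 0.04 rad and (horizontal distance between cover0 and well0 below 0.006 m or horizontal distance between cover0 and well1 below 0.006 m or horizontal distance between cover0 and well2 below 0.006 m or horizontal distance between cover0 and well3 below 0.006 m or horizontal distance between cover0 and well4 below 0.006 m) and z of cover1 in the frame of tray between 0.015 and 0.0198 m and (horizontal distance between cover1 and well0 below 0.006 m or horizontal distance between cover1 and well1 below 0.006 m or horizontal distance between cover1 and well2 below 0.006 m or horizontal distance between cover1 and well3 below 0.006 m or horizontal distance between cover1 and well4 below 0.006 m) and z of cover2 in the frame of tray between 0.015 and 0.0198 m and (horizontal distance between cover2 and well0 below 0.006 m or horizontal distance between cover2 and well1 below 0.006 m or horizontal distance between cover2 and well2 below 0.006 m or horizontal distance between cover2 and well3 below 0.006 m or horizontal distance between cover2 and well4 below 0.006 m) and z of cover3 in the frame of tray between 0.015 and 0.0198 m and (horizontal distance between cover3 and well0 below 0.006 m or horizontal distance between cover3 and well1 below 0.006 m or horizontal distance between cover3 and well2 below 0.006 m or horizontal distance between cover3 and well3 below 0.006 m or horizontal distance between cover3 and well4 below 0.006 m) and z of cover4 in the frame of tray between 0.015 and 0.0198 m and (horizontal distance between cover4 and well0 below 0.006 m or horizontal distance between cover4 and well1 below 0.006 m or horizontal distance between cover4 and well2 below 0.006 m or horizontal distance between cover4 and well3 below 0.006 m or horizontal distance between cover4 and well4 below 0.006 m) and value of joint lockbar between 0.031 and 0.045 m and linear speed of each of cover0, cover1, cover2, cover3, cover4 below 0.02 m/s and velocity of joint lockbar below 0.005 m/s); the robot touches nothing.
It fails at once if a bottle or jar is knocked over (leans more than 0.6 rad) (angle between any of bottle0, bottle1, bottle2's own z axis and vertical above 0.6 rad).
Of cover0, cover1, cover2, cover3, cover4 only 3 to 5 are there at a start; the rules pass over those that are not, and their reading is None.
At some moment in a run one of cover0, cover1, cover2, cover3, cover4 may be knocked a few centimetres aside while the robot is not near it.
Once in a run the grip may slacken for a moment while it holds something.
It also fails if it takes over 210 s, if anything falls off the work surface, if the arm or the gripper's body presses on something with over 40 N, if the wrist force passes 120 N, or if a joint passes its speed limit or range.

## Working session

There is one attempt and no reset: what is moved stays moved. The work goes in short steps, Python scripts to look and compute and a tool call to move; the robot and the scene stay as the last step left them, time stands still between calls to the robot, and variables do not carry over. Pictures are saved under pics/ and viewed, at most 14 in all, crops included, and the job is handed in when it is done.

Besides the shell and the picture viewer there is one more tool, called after "Call:" as name(argument=value, ...), one argument or row to a line, values as JSON. arm_command: Moves the arm, as the interface text tells. Shift numbers are shares of 0.04 m and turn numbers shares of 0.12 rad, none past 1 either way. Its arguments: {"type":"object","properties":{"series":{"type":"array","items":{"type":"array","items":{"type":"number","minimum":-1,"maximum":1}}},"grip_force":{"type":"number"}},"required":["series"]}

```bash
mkdir -p pics; ls
python3 - <<'E'
from bench import *
import cv2,pickle,numpy as np
np.set_printoptions(precision=4,suppress=True)
d={n:get_image(n) for n in("scene","top","wrist")}
pickle.dump(d,open('v0.pkl','wb'))
for n in d:
    cv2.imwrite(f'pics/{n}0.png',d[n]["image"]); print(n,d[n]["intrinsics"],d[n]["R"],d[n]["t"])
s=sense();print(s)
E
```

```text
pics
scene [[430.2068   0.     314.758 ]
 [  0.     430.2068 195.9719]
 [  0.       0.       1.    ]] [[ 0.7172  0.6965  0.0236]
 [ 0.4385 -0.4247 -0.7921]
 [-0.5416  0.5784 -0.61  ]] [-0.3278 -0.2047  1.6076]
top [[431.783    0.     322.5196]
 [  0.     431.783  198.1005]
 [  0.       0.       1.    ]] [[ 0.007  -1.      0.0044]
 [-0.9938 -0.0074 -0.1108]
 [ 0.1108 -0.0036 -0.9938]] [-0.0701  0.5051  1.1823]
wrist [[318.1996   0.     320.1836]
 [  0.     318.1996 198.8804]
 [  0.       0.       1.    ]] [[ 0.285   0.9585 -0.0015]
 [ 0.9226 -0.2739  0.2715]
 [ 0.2598 -0.0788 -0.9624]] [-0.5495 -0.0357  0.3787]
{'time_s': 0.15, 'qpos': array([ 1.1779,  0.0878,  1.3719,  0.    ,  1.6836, -0.1031]), 'qvel': array([-0.0004, -0.0018, -0.0047, -0.0009, -0.0004, -0.0013]), 'joint_torque': array([  0.0021, -35.2372, -31.368 ,  -0.0001,   0.0081,  -0.    ]), 'position': array([0.1571, 0.5268, 0.303 ]), 'orientation': array([[-0.9583,  0.2857, -0.0007],
       [ 0.2857,  0.9583, -0.0016],
       [ 0.0002, -0.0017, -1.    ]]), 'ft_force': array([-0.9171, -0.1156, -0.1739]), 'moment': array([ 0.002 , -0.0364,  0.0505]), 'gripper_force': 0.0, 'gripper_width': 1.0015794173881802}
```

View pics/top0.png

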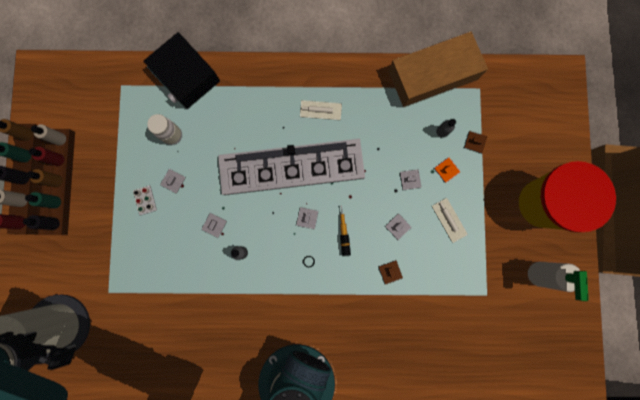

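View pics/scene0.png

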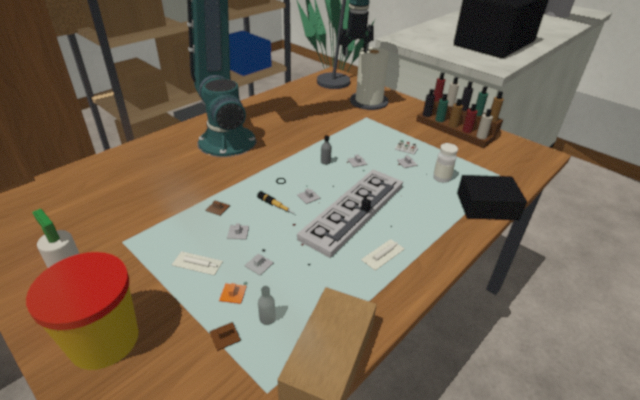

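The top view shows five grey covers at px (173,181), (214,225), (307,218), (398,226) and (410,180). The look-alikes are orange (447,170) and brown (476,142) and (390,272), which are not meant. The tray is centred near (291,166) with its grip at (290,150). The bottles are at (236,252) and (446,128) and the jar at (164,130). Next is an enlarged crop.

```bash
cat > h.py <<'E'
import numpy as np,cv2,pickle
from bench import *
np.set_printoptions(precision=4,suppress=True)
def ray(d,uv):
    v=np.linalg.solve(d["intrinsics"],[uv[0],uv[1],1.]); return -d["R"].T@d["t"], d["R"].T@v
def plane(d,uv,z):
    c,v=ray(d,uv); return c+v*(z-c[2])/v[2]
def proj(d,X):
    p=d["intrinsics"]@(d["R"]@np.asarray(X)+d["t"]); return p[:2]/p[2]
def tri(obs):
    A=[];b=[]
    for d,uv in obs:
        c,v=ray(d,uv); v/=np.linalg.norm(v); P=np.eye(3)-np.outer(v,v); A.append(P); b.append(P@c)
    A=np.vstack(A);b=np.hstack(b);x=np.linalg.lstsq(A,b,rcond=None)[0]; return x,np.linalg.norm(A@x-b)
def crop(d,x0,x1,y0,y1,k,name):
    im=cv2.resize(d["image"][y0:y1,x0:x1],None,fx=k,fy=k,interpolation=cv2.INTER_CUBIC)
    im=cv2.convertScaleAbs(im,alpha=1.3); cv2.imwrite("pics/"+name,im)
E
python3 - <<'E'
from h import *
d=pickle.load(open('v0.pkl','rb'))
a=cv2.resize(d['top']['image'][120:250,155:425],None,fx=2.9,fy=2.9,interpolation=cv2.INTER_CUBIC)
cv2.imwrite('pics/topc.png',cv2.convertScaleAbs(a,alpha=1.4))
for u in [(173,181),(214,225),(307,218),(398,226),(410,180)]: print('cover',u,plane(d['top'],u,.01))
for u in [(236,254),(446,130),(164,137)]: print('bottle',u,plane(d['top'],u,.05))
for u in [(218,155),(360,140),(364,179),(222,193)]: print('tray',u,plane(d['top'],u,.025))
print('grip',plane(d['top'],(290,150),.069))
E
```

```text
cover (173, 181) [0.5535 0.3606 0.01  ]
cover (214, 225) [0.4289 0.2393 0.01  ]
cover (307, 218) [ 0.4506 -0.023   0.01  ]
cover (398, 226) [ 0.4298 -0.2805  0.01  ]
cover (410, 180) [ 0.5616 -0.3165  0.01  ]
bottle (236, 254) [0.3489 0.1671 0.05  ]
bottle (446, 130) [ 0.698  -0.4115  0.05  ]
bottle (164, 137) [0.6715 0.3774 0.05  ]
tray (218, 155) [0.6268 0.2312 0.025 ]
tray (360, 140) [ 0.6736 -0.1723  0.025 ]
tray (364, 179) [ 0.5611 -0.1833  0.025 ]
tray (222, 193) [0.5182 0.2163 0.025 ]
grip [0.633  0.0238 0.069 ]
```

View pics/topc.png

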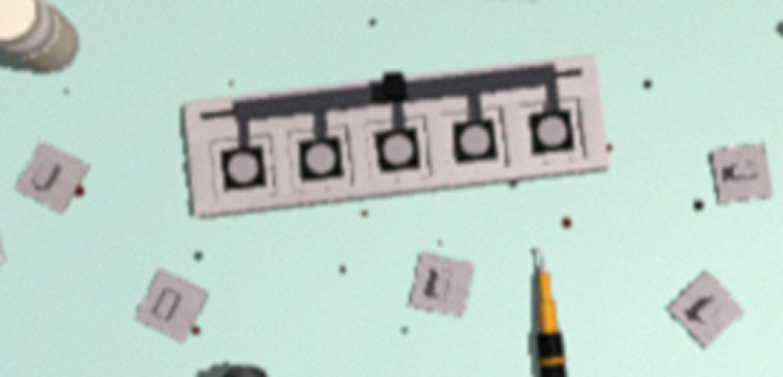

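The crop confirms the five grey covers. The lock bar's tongues stand over the well middles, so it is closed now and open is towards image right. Next I compute the camera offset and the lock bar grip target.

```bash
cat >> h.py <<'E'
def rows(target,yaw,s=None):
    """moves in tool units to target TCP xyz and tool-x yaw (world), tool down"""
    s=s or sense(); R=s["orientation"]; p=s["position"]
    dz=R.T@(np.array(target)-p)/0.04
    cur=np.arctan2(R[1,0],R[0,0]); w=(yaw-cur+np.pi)%(2*np.pi)-np.pi
    Rt=np.array([[np.cos(yaw),np.sin(yaw),0],[np.sin(yaw),-np.cos(yaw),0],[0,0,-1]])
    rv=cv2.Rodrigues(R.T@Rt)[0].ravel()/0.12
    print("shift units (tool now)",dz,"turn units",rv, "| shift in new tool axes",Rt.T@(np.array(target)-p)/0.04,'q6',s["qpos"][5])
E
python3 - <<'E'
from h import *
d=pickle.load(open('v0.pkl','rb'));w=d['wrist'];s=sense()
C=-w['R'].T@w['t'];print('cam in tool',s['orientation'].T@(C-s['position']),'R cam-tool',w['R']@s['orientation'])
for p in [(.5535,.3606,.006),(.4289,.2393,.006),(.4506,-.023,.006),(.67,.377,.0),(.349,.167,0)]: print(proj(w,p))
t=d['top']
f=lambda u,v:(155+u/2.9,120+v/2.9)
P=[plane(t,f(*q),.025) for q in [(184,103),(593,56),(608,169),(196,215)]]
print(np.array(P)); ctr=np.mean(P,0); print('tray ctr',ctr)
y=(P[0]-P[1])+(P[3]-P[2]);print('yaw',np.arctan2(-y[0],y[1]),np.linalg.norm(P[0]-P[1]),np.linalg.norm(P[0]-P[3]))
print('grip',plane(t,f(395,82),.069))
rows((.44,0.05,.30),np.pi+.111)
E
```

```text
cam in tool [ 0.0688  0.0002 -0.0704] R cam-tool [[ 0.0007  1.     -0.0002]
 [-0.9624  0.0006 -0.2717]
 [-0.2717  0.0004  0.9624]]
[290.1342 445.0475]
[184.9151 401.2516]
[ 33.4896 449.8721]
[321.8972 490.3514]
[117.9502 366.6369]
[[ 0.6254  0.2298  0.025 ]
 [ 0.6756 -0.1708  0.025 ]
 [ 0.5632 -0.1852  0.025 ]
 [ 0.515   0.2145  0.025 ]]
tray ctr [0.5948 0.0221 0.025 ]
yaw 0.12237421306088662 0.40383286305130706 0.11139328416514052
grip [0.6379 0.0205 0.069 ]
shift units (tool now) [-10.1848  -9.4025   0.0889] turn units [-0.0137 -0.0046 -3.3397] | shift in new tool axes [ -5.7097 -12.6309   0.075 ] q6 -0.10311698453485345
```

Run:
```python
from h import *
rows((.53,0.02,.36),np.pi+.122)
```

```text
shift units (tool now) [-12.555   -9.4809  -1.4115] turn units [-0.0136 -0.0047 -3.4313] | shift in new tool axes [ -7.7124 -13.7112  -1.425 ] q6 -0.10311698453485345
```

Call:
arm_command(
  series=[
    [0,0,-0.5,0,0,-0.86,1],
    [0,0,-0.5,0,0,-0.86,1],
    [0,0,-0.4,0,0,-0.86,1],
    [0,0,0,0,0,-0.86,1],
    [-0.5,-1,0,0,0,0,1],
    [-0.5,-1,0,0,0,0,1],
    [-0.5,-1,0,0,0,0,1],
    [-0.5,-1,0,0,0,0,1],
    [-0.5,-1,0,0,0,0,1],
    [-0.5,-1,0,0,0,0,1],
    [-0.5,-1,0,0,0,0,1],
    [-0.5,-1,0,0,0,0,1],
  ],
)

```text
time_s: 1.65
position: [0.3557, 0.2278, 0.3597]
orientation: [[-0.992, -0.123, -0.0], [-0.123, 0.992, 0.0], [0.0, 0.0, -1.0]]
ft_force: [0.4, 0.4, -0.5]
gripper_width: 1.0
gripper_force: 0.0
```

Call:
arm_command(
  series=[
    [-0.6,-0.9,0,0,0,0,1],
    [-0.6,-0.9,0,0,0,0,1],
    [-0.6,-0.9,0,0,0,0,1],
    [-0.6,-1,0,0,0,0,1],
    [-0.6,-1,0,0,0,0,1],
    [-0.7,-1,0,0,0,0,1],
    [0,0,0,0,0,0,1],
    [0,0,0,0,0,0,1],
  ],
)

```text
time_s: 2.65
position: [0.5298, 0.0212, 0.3595]
orientation: [[-0.992, -0.123, -0.001], [-0.123, 0.992, 0.001], [0.001, 0.001, -1.0]]
ft_force: [-0.3, -0.1, -0.3]
gripper_width: 0.997
gripper_force: 0.0
```

Run:
```python
from h import *
w=get_image('wrist');pickle.dump(w,open('v1.pkl','wb'))
im=cv2.convertScaleAbs(w['image'],alpha=1.3);cv2.imwrite('pics/w1.png',cv2.resize(im,(800,500),interpolation=cv2.INTER_CUBIC))
rows((.53,0.02,.36),np.pi+.122)
```

```text
shift units (tool now) [-0.0053 -0.0425 -0.0038] turn units [ 0.0055 -0.0038  0.0148] | shift in new tool axes [-0.0053 -0.0424 -0.0037] q6 -1.7608313023555107
```

View pics/w1.png

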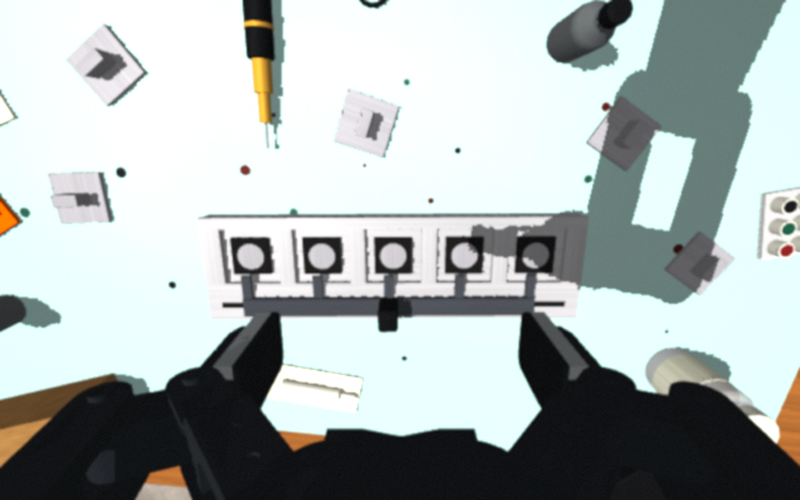

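The wrist view shows all five grey covers, at (800x500 px): A(107,65), B(366,123), C(623,132), D(80,197) and E(699,263). The well pads run from (251,255) to (535,255), and the grip top is at (387,314).

```bash
cat > m.py <<'E'
from h import *
w=pickle.load(open('v1.pkl','rb'));t=pickle.load(open('v0.pkl','rb'))['top']
f=lambda u,v:(155+u/2.9,120+v/2.9); g=lambda u,v:(u*.8,v*.8)
pw=[(251,255),(322,255),(393,255),(464,255),(535,255)];pt=[(552,131),(474,141),(398,150),(321,158),(243,167)]
P=[]
for a,b in zip(pw,pt):
    x=tri([(w,g(*a)),(t,f(*b))]); P.append(plane(w,g(*a),.023)); print('pad tri',x[0],x[1],'plane',P[-1])
print('tray cornersW',[plane(w,g(*c),.025)[:2] for c in [(203,217),(587,216),(577,315),(212,317)]])
P=np.array(P);v=P[4]-P[0];print('pitch',np.linalg.norm(v)/4,'yaw',np.arctan2(-v[0],v[1]))
print('grip top', tri([(w,g(387,304)),(t,f(393,78))]),plane(w,g(387,304),.069))
for n,a,b in [('A',(107,65),(705,309)),('B',(366,123),(441,284)),('C',(623,132),(172,304)),('D',(80,197),(740,174)),('E',(699,263),(53,178))]:
    print(n,tri([(w,g(*a)),(t,f(*b))]),plane(w,g(*a),.006))
E
python3 m.py
```

```text
pad tri [ 0.6016 -0.1304  0.0215] 0.0009622735817198891 plane [ 0.6017 -0.1296  0.023 ]
pad tri [ 0.5897 -0.0539  0.0294] 0.001164709562345568 plane [ 0.5924 -0.0544  0.023 ]
pad tri [0.5786 0.0197 0.0369] 0.0012207400159311953 plane [0.5831 0.0208 0.023 ]
pad tri [0.5697 0.093  0.0378] 5.187484712889296e-05 plane [0.5738 0.096  0.023 ]
pad tri [0.5624 0.1693 0.0289] 0.0009084560606859382 plane [0.5645 0.1713 0.023 ]
tray cornersW [array([ 0.566 , -0.1791]), array([0.516, 0.215]), array([0.6265, 0.2318]), array([ 0.6786, -0.1703])]
pitch 0.07581799273979808 yaw 0.12320167737903134
grip top (array([ 0.6627,  0.0256, -0.0258]), np.float64(0.005504919256689122)) [0.6199 0.02   0.069 ]
A (array([ 0.4291, -0.2823,  0.0022]), np.float64(0.0006644972256340197)) [ 0.4298 -0.2798  0.006 ]
B (array([ 0.4519, -0.0231, -0.0018]), np.float64(0.0006659639398555225)) [ 0.4525 -0.0227  0.006 ]
C (array([0.4292, 0.2391, 0.0066]), np.float64(0.0005644268114416488)) [0.4288 0.2393 0.006 ]
D (array([ 0.5635, -0.3175,  0.0068]), np.float64(0.0019800749951935357)) [ 0.5651 -0.3181  0.006 ]
E (array([0.5536, 0.3599, 0.009 ]), np.float64(0.0015052595228487585)) [0.5554 0.3624 0.006 ]
```

```bash
python3 -c "
from h import *
rows((.638,0.0225,.112),np.pi+.123)"
```

```text
shift units (tool now) [-2.6952 -0.3179  6.1948] turn units [ 0.0055 -0.0038  0.0065] | shift in new tool axes [-2.6926 -0.3117  6.1963] q6 -1.7608313023555107
```

Call:
arm_command(
  series=[
    [-0.9,-0.1,0.6,0,0,0,0.8],
    [-0.9,-0.1,0.6,0,0,0,0.8],
    [-0.9,-0.1,0.8,0,0,0,0.8],
    [0,0,0.9,0,0,0,0.8],
    [0,0,0.9,0,0,0,0.8],
    [0,0,0.8,0,0,0,0.8],
    [0,0,0.8,0,0,0,0.8],
    [0,0,0.8,0,0,0,0.8],
    [0,0,0,0,0,0,0.8],
  ],
  grip_force=30,
)

```text
time_s: 3.82
position: [0.6362, 0.0239, 0.1089]
orientation: [[-0.992, -0.125, -0.007], [-0.125, 0.992, 0.001], [0.007, 0.002, -1.0]]
ft_force: [-0.2, 0.3, -0.4]
gripper_width: 0.799
gripper_force: 0.0
```

Call:
arm_command(
  series=[
    [0,0,0,0,0,0,0],
    [0,0,0,0,0,0,0],
    [0,0,0,0,0,0,0],
    [0,0,0,0,0,0,0],
    [0,0,0,0,0,0,0],
    [0,0,0,0,0,0,0],
  ],
)

```text
time_s: 4.58
position: [0.6397, 0.0224, 0.1142]
orientation: [[-0.992, -0.123, 0.003], [-0.123, 0.992, 0.0], [-0.003, -0.0, -1.0]]
ft_force: [-1.2, 0.3, 5.9]
gripper_width: 0.227
gripper_force: 32.8
```

Call:
arm_command(
  series=[
    [0,-0.15,0,0,0,0,0],
    [0,-0.15,0,0,0,0,0],
    [0,-0.15,0,0,0,0,0],
    [0,-0.15,0,0,0,0,0],
    [0,-0.15,0,0,0,0,0],
    [0,-0.1,0,0,0,0,0],
    [0,-0.05,0,0,0,0,0],
    [0,0,0,0,0,0,0],
  ],
)

```text
time_s: 5.58
position: [0.6439, -0.011, 0.1142]
orientation: [[-0.992, -0.124, 0.003], [-0.124, 0.992, 0.004], [-0.004, 0.004, -1.0]]
ft_force: [-1.8, 7.6, 6.9]
gripper_width: 0.229
gripper_force: 32.9
```

Call:
arm_command(
  series=[
    [0,-0.05,0,0,0,0,0],
    [0,-0.05,0,0,0,0,0],
    [0,0,0,0,0,0,0],
  ],
)

```text
time_s: 5.95
position: [0.644, -0.0115, 0.1142]
orientation: [[-0.992, -0.125, 0.002], [-0.125, 0.992, 0.011], [-0.003, 0.01, -1.0]]
ft_force: [-2.5, 17.1, 8.3]
gripper_width: 0.224
gripper_force: 33.8
```

The bar is at its stop: the extra push moved it only 0.5 mm and force rose to 17 N. I'll release, rise and look at the covers in a rectified montage.

Call:
arm_command(
  series=[
    [0,0.1,0,0,0,0,0.6],
    [0,0,0,0,0,0,0.6],
    [0,0,0,0,0,0,0.6],
    [0,0,-0.5,0,0,0,0.6],
    [0,0,-0.8,0,0,0,0.6],
    [0.5,0,-1,0,0,0,0.6],
    [1,0,-1,0,0,0,0.6],
    [1,0,-1,0,0,0,0.6],
    [1,0,-1,0,0,0,0.6],
    [0.5,0,-0.5,0,0,0,0.6],
    [0,0,0,0,0,0,0.6],
    [0,0,0,0,0,0,0.6],
  ],
)

```text
time_s: 7.45
position: [0.4846, -0.0331, 0.3436]
orientation: [[-0.992, -0.122, 0.0], [-0.122, 0.992, 0.0], [-0.0, 0.0, -1.0]]
ft_force: [0.6, 0.1, -1.1]
gripper_width: 0.598
gripper_force: 0.0
```

```bash
cat >> h.py <<'E'
def rect(d,ctr,z,half=.05,n=260):
    """rectified plane-z patch: image right=+x world, image down=+y world"""
    W=[np.array([ctr[0]+a,ctr[1]+b,z]) for a,b in [(-half,-half),(half,-half),(half,half),(-half,half)]]
    M=cv2.getPerspectiveTransform(np.float32([[0,0],[n,0],[n,n],[0,n]]),np.float32([proj(d,p) for p in W]))
    return cv2.warpPerspective(d["image"],M,(n,n),flags=cv2.WARP_INVERSE_MAP|cv2.INTER_CUBIC)
def plate(d,ctr,z=.006,half=.05,n=400):
    """fit cover plate (grey on mint) in the patch; centre and angle mod 90 deg"""
    im=rect(d,ctr,z,half,n).astype(float)
    m=(im.max(2)-im.min(2))/(im.max(2)+1); g=((im[...,1]-im[...,2])/(im.max(2)+1)<.06).astype(np.uint8)
    g=cv2.morphologyEx(cv2.morphologyEx(g,cv2.MORPH_CLOSE,np.ones((15,15))),cv2.MORPH_OPEN,np.ones((25,25)))
    k,l,st,ce=cv2.connectedComponentsWithStats(g)
    if k<2: return None
    i=1+np.argmax(st[1:,4]); c=cv2.findContours((l==i).astype(np.uint8),cv2.RETR_EXTERNAL,cv2.CHAIN_APPROX_NONE)[0][0]
    (u,v),(a,b),ang=cv2.minAreaRect(c); s=2*half/n
    return np.array([ctr[0]-half+u*s,ctr[1]-half+v*s,a*s,b*s,ang])
E
python3 - <<'E'
from h import *
w=get_image('wrist');pickle.dump(w,open('v2.pkl','wb'));print(sense()['position'])
C=dict(A=(.4298,-.2798),B=(.4525,-.0227),C=(.4288,.2393),D=(.5651,-.3181),E=(.5554,.3624))
T=[]
for k,c in C.items():
    print(k,proj(w,(*c,.006)),plate(w,c)); im=cv2.convertScaleAbs(rect(w,c,.006),alpha=1.2 if k in 'ABD' else 1.8); cv2.putText(im,k,(5,25),0,1,(0,0,255),2);T.append(im)
T.append(cv2.convertScaleAbs(rect(w,(.6,.02),.025,.13),alpha=1))
cv2.imwrite('pics/m2.png',np.vstack([np.hstack(T[:3]),np.hstack(T[3:])]))
E
```

```text
[ 0.4846 -0.033   0.3427]
A [124.6991  95.3458] [ 0.4303 -0.2816  0.0546  0.055  43.4349]
B [331.095  140.2851] [ 0.4526 -0.0234  0.0538  0.0534 78.8049]
C [537.2507 147.2083] [ 0.4283  0.2357  0.0658  0.0541 65.0485]
D [ 99.8773 197.6398] [ 0.5657 -0.3193  0.0538  0.0578  8.5556]
E [594.8682 248.743 ] [ 0.5536  0.3586  0.0682  0.0534 62.5924]
```

View pics/m2.png

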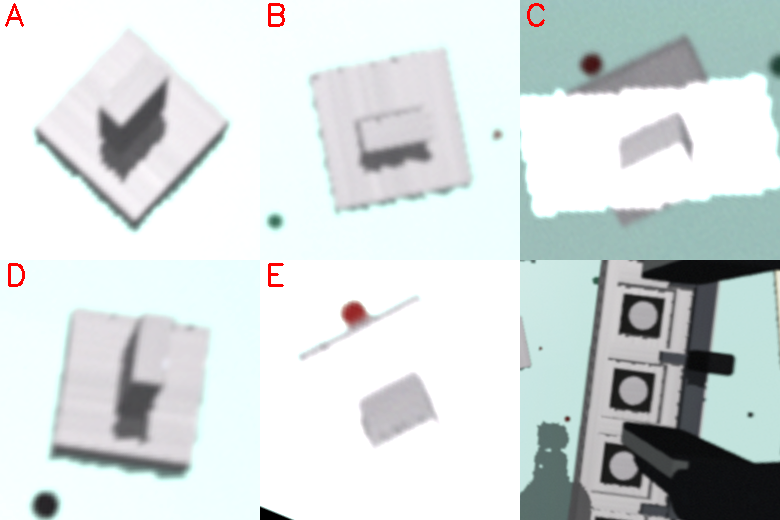

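Handle long axes by patch (world yaw): A -46.6°, B -11°, C -25°, D +98.6°, E -27.4°. The wells are clear and the tongues are beside them on the webs. I start with B.

```bash
python3 -c "
from h import *
rows((.4526,-.0234,.083),np.radians(169))"
```

```text
shift units (tool now) [0.7545 0.3328 6.4945] turn units [ 0.0038 -0.015   2.624 ] | shift in new tool axes [0.8324 0.0839 6.4929] q6 -1.8786174619455227
```

Call:
arm_command(
  series=[
    [0,0,0.7,0,0,0.87,0.6],
    [0,0,0.8,0,0,0.87,0.6],
    [0,0,0.9,0,0,0.88,0.6],
    [0.4,0.04,0.9,0,0,0,0.6],
    [0.4,0.04,0.9,0,0,0,0.6],
    [0,0,0.8,0,0,0,0.6],
    [0,0,0.5,0,0,0,0.6],
    [0,0,0,0,0,0,0.6],
    [0,0,0,0,0,0,0.6],
  ],
)

```text
time_s: 8.62
position: [0.454, -0.0238, 0.1239]
orientation: [[-0.982, 0.19, -0.0], [0.19, 0.982, 0.0], [0.0, 0.0, -1.0]]
ft_force: [1.0, -0.0, 1.2]
gripper_width: 0.599
gripper_force: 0.0
```

```bash
python3 -c "
from h import *
rows((.4526,-.0234,.083),np.radians(169))
w=get_image('wrist');cv2.imwrite('pics/w3.png',w['image'])"
```

```text
shift units (tool now) [0.0362 0.0018 1.0233] turn units [ 0.001  -0.0027  0.0061] | shift in new tool axes [0.0365 0.0019 1.0233] q6 -1.5567236788436163
```

View pics/w3.png

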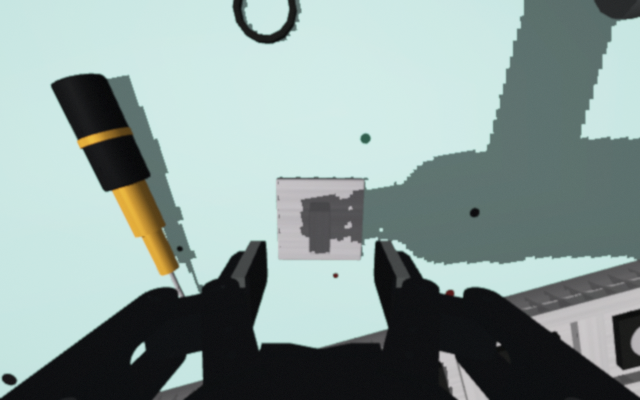

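Fingers straddle the handle and the plate is square to the tool, spanning px (278–364, 179–259). I check its centre, then descend.

```bash
python3 -c "
from h import *
w=get_image('wrist')
P=np.array([plane(w,p,.006) for p in [(278,179),(363,179),(363,259),(278,259)]]);s=sense()
print(P,P.mean(0)); print('in tool',(P-s['position'])@s['orientation'])"
```

```text
[[ 0.4222 -0.0433  0.006 ]
 [ 0.432   0.0073  0.006 ]
 [ 0.4847 -0.0009  0.006 ]
 [ 0.4742 -0.0553  0.006 ]] [ 0.4532 -0.0231  0.006 ]
in tool [[ 0.0282 -0.0252  0.1188]
 [ 0.0282  0.0263  0.1188]
 [-0.0251  0.0283  0.1189]
 [-0.0251 -0.0271  0.1189]]
```

Call:
arm_command(
  series=[
    [0,0,0.5,0,0,0,0.6],
    [0,0,0.4,0,0,0,0.6],
    [0,0,0.12,0,0,0,0.6],
    [0,0,0,0,0,0,0.6],
  ],
)

```text
time_s: 9.22
position: [0.4535, -0.0238, 0.083]
orientation: [[-0.982, 0.19, -0.0], [0.19, 0.982, 0.0], [0.0, 0.0, -1.0]]
ft_force: [-0.9, 0.3, 0.4]
gripper_width: 0.601
gripper_force: 0.0
```

Call:
arm_command(
  series=[
    [0.03,0,0,0,0,0,0.6],
    [0,0,0,0,0,0,0],
    [0,0,0,0,0,0,0],
    [0,0,0,0,0,0,0],
    [0,0,0,0,0,0,0],
    [0,0,0,0,0,0,0],
    [0,0,-0.5,0,0,0,0],
    [0,0,-0.8,0,0,0,0],
    [0,0,-0.7,0,0,0,0],
    [0,0,0,0,0,0,0],
  ],
  grip_force=60,
)

```text
time_s: 10.48
position: [0.4535, -0.0237, 0.1647]
orientation: [[-0.982, 0.19, 0.004], [0.19, 0.982, -0.001], [-0.005, 0.0, -1.0]]
ft_force: [-0.4, -0.9, -1.0]
gripper_width: 0.123
gripper_force: 62.0
```

```bash
python3 -c "
from h import *
s=sense();print(s['gripper_width'],s['gripper_force'],s['ft_force'])
rows((.5827,.0205,.112),np.pi+.123)"
```

```text
0.12328277097124002 62.022725343704224 [-0.3543 -0.871  -1.0073]
shift units (tool now) [-2.9544  1.6999  1.3314] turn units [-0.0048  0.0376 -2.6197] | shift in new tool axes [-3.341   0.7013  1.3178] q6 -1.5567335756840428
```

Call:
arm_command(
  series=[
    [0,0,0,0,0,-0.87,0],
    [0,0,0,0,0,-0.87,0],
    [0,0,0,0,0,-0.88,0],
    [-0.8,0.2,0,0,0,0,0],
    [-0.8,0.2,0,0,0,0,0],
    [-0.8,0.2,0.3,0,0,0,0],
    [-0.6,0.1,0.4,0,0,0,0],
    [-0.34,0,0.3,0,0,0,0],
    [0,0,0,0,0,0,0],
    [0,0,0,0,0,0,0],
  ],
)

```text
time_s: 11.72
position: [0.5806, 0.0206, 0.122]
orientation: [[-0.992, -0.123, -0.002], [-0.123, 0.992, 0.0], [0.002, 0.0, -1.0]]
ft_force: [-0.2, 0.1, -1.0]
gripper_width: 0.124
gripper_force: 62.0
```

```bash
python3 -c "
from h import *
w=get_image('wrist');pickle.dump(w,open('v4.pkl','wb'))
crop(w,170,470,80,300,2.6,'w4.png')
rows((.5827,.0205,.102),np.pi+.123);print(sense()['gripper_width'])"
```

```text
shift units (tool now) [-0.0468 -0.0058  0.5182] turn units [ 0.0015 -0.0085 -0.0018] | shift in new tool axes [-0.0462 -0.0057  0.5182] q6 -1.7558424957613024
0.12357984566823116
```

View pics/w4.png

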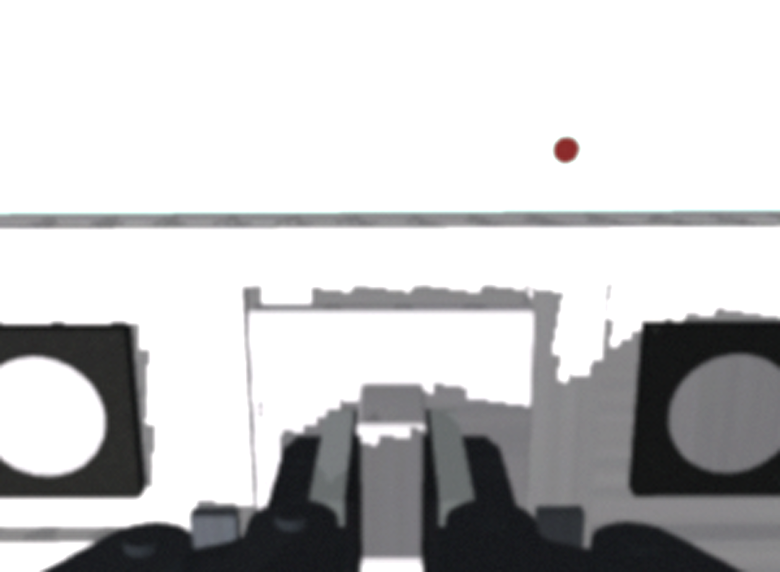

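```bash
python3 -c "
from h import *
w=pickle.load(open('v4.pkl','rb'));s=sense();R=s['orientation'];p=s['position']
f=lambda u,v:(170+u/2.6,80+v/2.6)
T=lambda u,v,z:(R.T@(plane(w,f(u,v),z)-p))*1000
print('plate edge top',T(390,306,.044),T(390,310,.041),'-> centre x',T(390,306,.044)[0]-27)
print('tray edge',T(390,226,.025),'-> well x',T(390,226,.025)[0]-42)
print('pad near edges',T(60,325,.023),T(700,323,.023),'-> well x',T(60,325,.023)[0]-20)
print(T(139,400,.023),T(638,400,.023), T(248,400,.044),T(533,400,.044))
import pickle as _
"
```

```text
plate edge top [27.7375  0.312  78.7582] [26.1164  0.3137 81.7566] -> centre x 0.7375097302709683
tray edge [39.4639  0.3068 97.7702] -> well x -2.536085198356389
pad near edges [ 17.6583 -70.3125  99.735 ] [18.1879 66.6809 99.7607] -> well x -2.3416983431050795
[  0.4663 -54.8018  99.7203] [ 0.5223 54.8457 99.7405] [  8.9486 -27.0104  78.734 ] [ 8.9766 27.8634 78.7442]
```

Plate centre and well agree laterally, and the well lies about 2.7 mm farther away. I correct and press down.

Call:
arm_command(
  series=[
    [-0.065,0,0,0,0,0,0],
    [0,0,0.15,0,0,0,0],
    [0,0,0.15,0,0,0,0],
    [0,0,0.1,0,0,0,0],
    [0,0,0,0,0,0,0],
  ],
)

```text
time_s: 12.4
position: [0.5839, 0.021, 0.1067]
orientation: [[-0.992, -0.123, -0.001], [-0.123, 0.992, 0.0], [0.001, 0.0, -1.0]]
ft_force: [-0.1, 0.3, -1.8]
gripper_width: 0.12
gripper_force: 62.1
```

Call:
arm_command(
  series=[
    [0,0,0.06,0,0,0,0],
    [0,0,0.05,0,0,0,0],
    [0,0,0.05,0,0,0,0],
    [0,0,0,0,0,0,0],
  ],
)

```text
time_s: 12.9
position: [0.5843, 0.0209, 0.1021]
orientation: [[-0.992, -0.123, 0.001], [-0.123, 0.992, -0.0], [-0.001, -0.0, -1.0]]
ft_force: [-3.2, -0.7, 4.9]
gripper_width: 0.118
gripper_force: 62.9
```

Call:
arm_command(
  series=[
    [0,0,0.06,0,0,0,0],
    [0,0,0.06,0,0,0,0],
    [0,0,0,0,0,0,0],
  ],
)

```text
time_s: 13.28
position: [0.5843, 0.021, 0.1017]
orientation: [[-0.992, -0.123, 0.001], [-0.123, 0.992, -0.0], [-0.001, -0.0, -1.0]]
ft_force: [-12.1, 0.2, 21.9]
gripper_width: 0.122
gripper_force: 65.2
```

Call:
arm_command(
  series=[
    [0,0,-0.1,0,0,0,0.4],
    [0,0,0,0,0,0,0.4],
    [0,0,0,0,0,0,0.4],
    [0,0,-0.5,0,0,0,0.6],
    [0,0,-0.8,0,0,0,0.6],
    [0,0,-1,0,0,0,0.6],
    [0,0,-0.6,0,0,0,0.6],
  ],
)

```text
time_s: 14.15
position: [0.5847, 0.0209, 0.2176]
orientation: [[-0.992, -0.123, 0.002], [-0.123, 0.992, -0.0], [-0.002, -0.0, -1.0]]
ft_force: [0.2, 1.2, -0.5]
gripper_width: 0.602
gripper_force: 0.0
```

```bash
python3 -c "
from h import *
rows((.4303,-.2816,.20),np.radians(133.4))"
```

```text
shift units (tool now) [ 4.7593 -7.032   0.432 ] turn units [0.0061 0.0169 7.8024] | shift in new tool axes [-2.8427 -8.0007  0.4399] q6 -1.7549695656302093
```

Call:
arm_command(
  series=[
    [0,-1,0,0,0,0,0.6],
    [0.5,-1,0,0,0,0,0.6],
    [0.5,-1,0,0,0,0,0.6],
    [0.75,-1,0,0,0,0,0.6],
    [1,-1,0,0,0,0,0.6],
    [1,-1,0.2,0,0,0,0.6],
    [1,-1,0.2,0,0,0,0.6],
  ],
)

```text
time_s: 15.02
position: [0.4287, -0.2815, 0.1992]
orientation: [[-0.992, -0.123, -0.0], [-0.123, 0.992, 0.0], [0.0, 0.0, -1.0]]
ft_force: [0.4, -1.1, -0.1]
gripper_width: 0.6
gripper_force: 0.0
```

Call:
arm_command(
  series=[
    [0,0,0,0,0,0.97,0.6],
    [0,0,0,0,0,0.97,0.6],
    [0,0,0,0,0,0.97,0.6],
    [0,0,0,0,0,0.97,0.6],
    [0,0,0,0,0,0.98,0.6],
    [0,0,0,0,0,0.98,0.6],
    [0,0,0,0,0,0.98,0.6],
    [0,0,0,0,0,0.98,0.6],
    [0,0,0,0,0,0,0.6],
    [0,0,0,0,0,0,0.6],
  ],
)

```text
time_s: 16.27
position: [0.4298, -0.2802, 0.1995]
orientation: [[-0.688, 0.725, -0.001], [0.725, 0.688, 0.001], [0.001, -0.0, -1.0]]
ft_force: [0.1, -1.1, 1.1]
gripper_width: 0.604
gripper_force: 0.0
```

```bash
cat >> h.py <<'E'
def toolfit(d,s,z=.006,n=400,half=.05,c0=(0,0),name=None,full=True):
    """plate pose in tool frame around tool point c0: centre mm, size mm, angle deg"""
    R=s["orientation"];p=s["position"];zt=(z-p[2])/R[2,2]
    W=[p+R@np.array([c0[0]+a,c0[1]+b,zt]) for a,b in [(-half,-half),(half,-half),(half,half),(-half,half)]]
    M=cv2.getPerspectiveTransform(np.float32([[0,0],[n,0],[n,n],[0,n]]),np.float32([proj(d,q) for q in W]))
    im=cv2.warpPerspective(d["image"],M,(n,n),flags=cv2.WARP_INVERSE_MAP|cv2.INTER_CUBIC)
    if name: cv2.imwrite("pics/"+name,im)
    return im
E
cat > look.py <<'E'
import sys; from h import *
x,y,deg,name=float(sys.argv[1]),float(sys.argv[2]),float(sys.argv[3]),sys.argv[4]
w=get_image('wrist');pickle.dump(w,open(name+'.pkl','wb'))
r=plate(w,(x,y));print(r)
rows((r[0],r[1],.083),np.radians(deg))
cv2.imwrite(f'pics/{name}.png',w['image'])
E
python3 look.py .4303 -.2816 133.4 a1
```

```text
[ 0.43   -0.2822  0.0538  0.0543 43.1988]
shift units (tool now) [-0.0396 -0.0326  2.9141] turn units [ 0.0003 -0.0048  0.0139] | shift in new tool axes [-0.038  -0.0324  2.9141] q6 -1.44737886833089
```

The fit is clean (53.8 x 54.3 mm), so I descend on A and grasp.

Call:
arm_command(
  series=[
    [-0.04,-0.03,0.6,0,0,0,0.6],
    [0,0,0.8,0,0,0,0.6],
    [0,0,0.8,0,0,0,0.6],
    [0,0,0.5,0,0,0,0.6],
    [0,0,0.2,0,0,0,0.6],
    [0,0,0,0,0,0,0.6],
    [0,0,0,0,0,0,0],
    [0,0,0,0,0,0,0],
    [0,0,0,0,0,0,0],
    [0,0,0,0,0,0,0],
    [0,0,0,0,0,0,0],
  ],
)

```text
time_s: 17.7
position: [0.4308, -0.2827, 0.0852]
orientation: [[-0.687, 0.726, 0.002], [0.726, 0.687, -0.001], [-0.002, 0.0, -1.0]]
ft_force: [0.6, 1.1, 5.7]
gripper_width: 0.119
gripper_force: 62.7
```

Call:
arm_command(
  series=[
    [0,0,-0.5,0,0,0,0],
    [0,0,-0.8,0,0,0,0],
    [0,0,-0.9,0,0,0,0],
    [0,0,0,0,0,0,0],
  ],
)

```text
time_s: 18.2
position: [0.4314, -0.2833, 0.1749]
orientation: [[-0.687, 0.726, 0.005], [0.726, 0.687, -0.004], [-0.007, 0.001, -1.0]]
ft_force: [1.4, -1.3, -1.3]
gripper_width: 0.122
gripper_force: 62.0
```

```bash
python3 -c "
from h import *
print(sense()['gripper_width']);rows((.5930,-.0545,.122),np.pi+.123)"
```

```text
0.12158100547050212
shift units (tool now) [1.3864 6.864  1.3191] turn units [-0.019  0.055 -7.8  ] | shift in new tool axes [-4.7109  5.1804  1.322 ] q6 -1.448752754506118
```

Call:
arm_command(
  series=[
    [0,0,0,0,0,-0.97,0],
    [0,0,0,0,0,-0.97,0],
    [0,0,0,0,0,-0.97,0],
    [0,0,0,0,0,-0.97,0],
    [0,0,0,0,0,-0.98,0],
    [0,0,0,0,0,-0.98,0],
    [0,0,0,0,0,-0.98,0],
    [0,0,0,0,0,-0.98,0],
    [0,0,0,0,0,0,0],
  ],
)

```text
time_s: 19.32
position: [0.4294, -0.2816, 0.1698]
orientation: [[-0.993, -0.121, -0.003], [-0.121, 0.993, 0.002], [0.002, 0.003, -1.0]]
ft_force: [0.0, 0.4, -0.7]
gripper_width: 0.119
gripper_force: 62.0
```

Call:
arm_command(
  series=[
    [-0.8,0.9,0,0,0,0,0],
    [-0.8,0.9,0,0,0,0,0],
    [-0.8,0.9,0,0,0,0,0],
    [-0.8,0.9,0,0,0,0,0],
    [-0.8,0.9,0.3,0,0,0,0],
    [-0.5,0.5,0.4,0,0,0,0],
    [-0.2,0.2,0.5,0,0,0,0],
    [0,0,0.12,0,0,0,0],
    [0,0,0,0,0,0,0],
    [0,0,0,0,0,0,0],
  ],
)

```text
time_s: 20.58
position: [0.5912, -0.0539, 0.12]
orientation: [[-0.993, -0.121, 0.001], [-0.121, 0.993, -0.0], [-0.001, -0.001, -1.0]]
ft_force: [0.7, 0.1, -1.5]
gripper_width: 0.119
gripper_force: 62.0
```

```bash
cat > place.py <<'E'
import sys; from h import *
k=int(sys.argv[1]);name=sys.argv[2]
ctr=np.array([.5832,.0206])+(k-2)*.076*np.array([-.1227,.9924])
s=sense();print('w',s['gripper_width'],'pos',s['position'])
rows((*ctr,.102),np.pi+.123,s)
w=get_image('wrist');pickle.dump((w,s),open(name+'.pkl','wb'))
R=s['orientation'];p=s['position']
im=w['image'];cv2.imwrite(f'pics/{name}.png',im)
# column through tool y=+-13 (plate near edge beside handle): list rows with strong vertical gradient
g=cv2.GaussianBlur(cv2.cvtColor(im,cv2.COLOR_BGR2GRAY).astype(np.float32),(0,0),1)
for y in(-.018,-.013,.013,.018):
    u=int(proj(w,p+R@np.array([.028,y,p[2]-.085+0*y+.0]))[0]) if 0 else int(proj(w,p+R@np.array([.028,y,.079]))[0])
    col=g[120:240,u-2:u+3].mean(1);dv=np.diff(col)
    idx=[i for i in range(1,len(dv)-1) if abs(dv[i])>4 and abs(dv[i])>=abs(dv[i-1]) and abs(dv[i])>abs(dv[i+1])]
    print('col',u,[(120+i+.5,round(float(dv[i]),0),'edge@plate->%.1f'%(((R.T@(plane(w,(u,120.5+i),p[2]-.079)-p))[0])*1e3-27),'@tray->%.1f'%(((R.T@(plane(w,(u,120.5+i),.025)-p))[0])*1e3-42)) for i in idx])
E
python3 place.py 1 a2
```

```text
w 0.11924598169496743 pos [ 0.5912 -0.0539  0.12  ]
shift units (tool now) [-0.0294 -0.0266  0.4497] turn units [-0.0048  0.011  -0.0154] | shift in new tool axes [-0.0299 -0.0269  0.4497] q6 -1.8782598823247727
col 282 [(159.5, -39.0, 'edge@plate->18.8', '@tray->1.4'), (165.5, 34.0, 'edge@plate->16.0', '@tray->-1.8'), (194.5, -34.0, 'edge@plate->1.7', '@tray->-17.5'), (198.5, 24.0, 'edge@plate->-0.3', '@tray->-19.8')]
col 292 [(159.5, -40.0, 'edge@plate->18.8', '@tray->1.4'), (165.5, 35.0, 'edge@plate->16.0', '@tray->-1.8'), (190.5, -37.0, 'edge@plate->3.7', '@tray->-15.3'), (197.5, 29.0, 'edge@plate->0.2', '@tray->-19.2')]
col 346 [(158.5, -39.0, 'edge@plate->19.3', '@tray->1.9'), (164.5, 38.0, 'edge@plate->16.5', '@tray->-1.2'), (190.5, -35.0, 'edge@plate->3.8', '@tray->-15.3'), (197.5, 28.0, 'edge@plate->0.3', '@tray->-19.2'), (225.5, -16.0, 'edge@plate->-14.3', '@tray->-35.3'), (230.5, -16.0, 'edge@plate->-17.0', '@tray->-38.2')]
col 356 [(158.5, -37.0, 'edge@plate->19.3', '@tray->1.9'), (164.5, 34.0, 'edge@plate->16.5', '@tray->-1.2'), (188.5, -27.0, 'edge@plate->4.8', '@tray->-14.2'), (197.5, 30.0, 'edge@plate->0.3', '@tray->-19.2'), (231.5, -33.0, 'edge@plate->-17.5', '@tray->-38.8')]
```

Call:
arm_command(
  series=[
    [-0.04,-0.025,0,0,0,0,0],
    [0,0,0.13,0,0,0,0],
    [0,0,0.13,0,0,0,0],
    [0,0,0.08,0,0,0,0],
    [0,0,0,0,0,0,0],
  ],
)

```text
time_s: 21.25
position: [0.5929, -0.0536, 0.106]
orientation: [[-0.992, -0.123, -0.0], [-0.123, 0.992, -0.0], [0.0, -0.0, -1.0]]
ft_force: [-1.7, 0.1, 3.5]
gripper_width: 0.121
gripper_force: 62.5
```

Call:
arm_command(
  series=[
    [0,0,0.06,0,0,0,0],
    [0,0,0.06,0,0,0,0],
    [0,0,0.06,0,0,0,0],
    [0,0,0.06,0,0,0,0],
    [0,0,0,0,0,0,0],
  ],
)

```text
time_s: 21.88
position: [0.5928, -0.0536, 0.1031]
orientation: [[-0.992, -0.123, 0.001], [-0.123, 0.992, -0.001], [-0.001, -0.001, -1.0]]
ft_force: [-15.2, 0.8, 30.1]
gripper_width: 0.119
gripper_force: 66.2
```

Seated at 0.1031, as expected for a grasp height of 0.0852 plus 0.018. I release and go for D.

Call:
arm_command(
  series=[
    [0,0,-0.15,0,0,0,0.4],
    [0,0,0,0,0,0,0.4],
    [0,0,0,0,0,0,0.4],
    [0,0,-0.5,0,0,0,0.6],
    [0,0,-0.8,0,0,0,0.6],
    [0,0,-1,0,0,0,0.6],
    [0,0,-0.2,0,0,0,0.6],
    [0,0,0,0,0,0,0.6],
  ],
)

```text
time_s: 22.88
position: [0.5929, -0.0535, 0.2012]
orientation: [[-0.992, -0.123, -0.001], [-0.123, 0.992, 0.0], [0.0, 0.0, -1.0]]
ft_force: [-0.1, 0.5, 0.1]
gripper_width: 0.604
gripper_force: 0.0
```

```bash
python3 -c "
from h import *
rows((.5657,-.3193,.20),np.radians(98.6))"
```

```text
shift units (tool now) [ 1.4896 -6.5111  0.0289] turn units [-0.0014 -0.0048 12.8643] | shift in new tool axes [-6.4684 -1.6654  0.0299] q6 -1.8791026971168396
```

Call:
arm_command(
  series=[
    [0.2,-0.9,0,0,0,0,0.6],
    [0.2,-0.9,0,0,0,0,0.6],
    [0.2,-0.9,0,0,0,0,0.6],
    [0.2,-0.95,0,0,0,0,0.6],
    [0.2,-0.95,0,0,0,0,0.6],
    [0.2,-0.95,0,0,0,0,0.6],
    [0.3,-0.95,0,0,0,0,0.6],
  ],
)

```text
time_s: 23.75
position: [0.5643, -0.3196, 0.1983]
orientation: [[-0.992, -0.123, -0.004], [-0.123, 0.992, 0.003], [0.004, 0.004, -1.0]]
ft_force: [-0.3, 0.8, 0.4]
gripper_width: 0.601
gripper_force: 0.0
```

Call:
arm_command(
  series=[
    [0,0,0,0,0,1,0.6],
    [0,0,0,0,0,1,0.6],
    [0,0,0,0,0,1,0.6],
    [0,0,0,0,0,1,0.6],
    [0,0,0,0,0,1,0.6],
    [0,0,0,0,0,1,0.6],
    [0,0,0,0,0,1,0.6],
    [0,0,0,0,0,1,0.6],
    [0,0,0,0,0,1,0.6],
    [0,0,0,0,0,1,0.6],
    [0,0,0,0,0,1,0.6],
    [0,0,0,0,0,1,0.6],
  ],
)

```text
time_s: 25.25
position: [0.5644, -0.3183, 0.1983]
orientation: [[-0.247, 0.969, -0.005], [0.969, 0.247, 0.003], [0.004, -0.004, -1.0]]
ft_force: [0.2, -0.9, -0.0]
gripper_width: 0.6
gripper_force: 0.0
```

Call:
arm_command(
  series=[
    [0,0,0,0,0,0.86,0.6],
    [0,0,0,0,0,0,0.6],
    [0,0,0,0,0,0,0.6],
  ],
)

```text
time_s: 25.62
position: [0.5648, -0.3187, 0.2001]
orientation: [[-0.151, 0.988, -0.002], [0.988, 0.151, 0.002], [0.002, -0.002, -1.0]]
ft_force: [0.5, -0.1, 0.5]
gripper_width: 0.601
gripper_force: 0.0
```

```bash
python3 look.py .5657 -.3193 98.6 d1
```

```text
[ 0.566  -0.3195  0.0535  0.0542  8.4711]
shift units (tool now) [-0.0272  0.0252  2.9405] turn units [-0.0117 -0.0119  0.0139] | shift in new tool axes [-0.023   0.0211  2.9406] q6 -0.7528007490667961
```

Call:
arm_command(
  series=[
    [-0.025,0.02,0.6,0,0,0,0.6],
    [0,0,0.8,0,0,0,0.6],
    [0,0,0.8,0,0,0,0.6],
    [0,0,0.5,0,0,0,0.6],
    [0,0,0.2,0,0,0,0.6],
    [0,0,0,0,0,0,0.6],
    [0,0,0,0,0,0,0],
    [0,0,0,0,0,0,0],
    [0,0,0,0,0,0,0],
    [0,0,0,0,0,0,0],
    [0,0,0,0,0,0,0],
  ],
)

```text
time_s: 27.05
position: [0.5669, -0.3202, 0.0875]
orientation: [[-0.15, 0.989, 0.002], [0.989, 0.15, -0.001], [-0.002, 0.002, -1.0]]
ft_force: [0.1, 0.8, 4.2]
gripper_width: 0.125
gripper_force: 62.5
```

Call:
arm_command(
  series=[
    [0,0,-0.5,0,0,0,0],
    [0,0,-0.8,0,0,0,0],
    [0,0,-0.9,0,0,0,0],
    [0,0,0,0,0,0,0],
  ],
)

```text
time_s: 27.55
position: [0.5678, -0.3208, 0.179]
orientation: [[-0.15, 0.989, 0.007], [0.989, 0.15, -0.005], [-0.006, 0.006, -1.0]]
ft_force: [1.0, -0.4, -0.8]
gripper_width: 0.117
gripper_force: 61.7
```

```bash
python3 -c "
from h import *
print(sense()['gripper_width']);rows((.6019,-.1302,.122),np.pi+.123)"
```

```text
0.1174484126547483
shift units (tool now) [4.592  1.55   1.4072] turn units [  0.0047   0.0804 -12.8593] | shift in new tool axes [-1.4317  4.625   1.4243] q6 -0.751957361519863
```

Call:
arm_command(
  series=[
    [0,0,0,0,0,-1,0],
    [0,0,0,0,0,-1,0],
    [0,0,0,0,0,-1,0],
    [0,0,0,0,0,-1,0],
    [0,0,0,0,0,-1,0],
    [0,0,0,0,0,-1,0],
    [0,0,0,0,0,-1,0],
    [0,0,0,0,0,-1,0],
    [0,0,0,0,0,-1,0],
    [0,0,0,0,0,-1,0],
    [0,0,0,0,0,-1,0],
    [0,0,0,0,0,-0.93,0],
  ],
)

```text
time_s: 29.05
position: [0.5654, -0.3193, 0.1719]
orientation: [[-1.0, -0.015, -0.003], [-0.015, 1.0, 0.002], [0.003, 0.002, -1.0]]
ft_force: [0.4, 0.2, -0.5]
gripper_width: 0.118
gripper_force: 61.7
```

Call:
arm_command(
  series=[
    [0,0,0,0,0,-0.93,0],
    [-0.3,0.9,0,0,0,0,0],
    [-0.3,0.9,0,0,0,0,0],
    [-0.3,0.9,0,0,0,0,0],
    [-0.3,0.9,0.3,0,0,0,0],
    [-0.25,0.7,0.4,0,0,0,0],
    [0,0.3,0.5,0,0,0,0],
    [0,0,0.1,0,0,0,0],
    [0,0,0,0,0,0,0],
    [0,0,0,0,0,0,0],
  ],
)

```text
time_s: 30.3
position: [0.6016, -0.1311, 0.1228]
orientation: [[-0.993, -0.122, 0.002], [-0.122, 0.993, -0.001], [-0.001, -0.001, -1.0]]
ft_force: [-0.4, 0.1, -1.2]
gripper_width: 0.116
gripper_force: 61.7
```

```bash
python3 place.py 0 d2
```

```text
w 0.11637274279277642 pos [ 0.6016 -0.1311  0.1228]
shift units (tool now) [-0.0084  0.0208  0.5205] turn units [-0.0068  0.0122 -0.0093] | shift in new tool axes [-0.0092  0.0204  0.5205] q6 -1.9992241129165955
col 282 [(157.5, -40.0, 'edge@plate->19.8', '@tray->2.0'), (163.5, 32.0, 'edge@plate->16.9', '@tray->-1.2'), (193.5, -31.0, 'edge@plate->2.2', '@tray->-17.7'), (197.5, 22.0, 'edge@plate->0.2', '@tray->-20.0')]
col 292 [(157.5, -42.0, 'edge@plate->19.8', '@tray->2.0'), (163.5, 35.0, 'edge@plate->16.9', '@tray->-1.2'), (188.5, -35.0, 'edge@plate->4.7', '@tray->-14.9'), (196.5, 26.0, 'edge@plate->0.7', '@tray->-19.4')]
col 346 [(157.5, -40.0, 'edge@plate->19.8', '@tray->2.0'), (162.5, 34.0, 'edge@plate->17.4', '@tray->-0.6'), (189.5, -35.0, 'edge@plate->4.3', '@tray->-15.5'), (196.5, 25.0, 'edge@plate->0.7', '@tray->-19.4'), (228.5, -29.0, 'edge@plate->-15.9', '@tray->-38.2')]
col 356 [(157.5, -40.0, 'edge@plate->19.8', '@tray->2.0'), (162.5, 30.0, 'edge@plate->17.4', '@tray->-0.6'), (189.5, -28.0, 'edge@plate->4.3', '@tray->-15.5'), (196.5, 26.0, 'edge@plate->0.7', '@tray->-19.4'), (229.5, -30.0, 'edge@plate->-16.4', '@tray->-38.8')]
```

Call:
arm_command(
  series=[
    [-0.03,0.02,0,0,0,0,0],
    [0,0,0.13,0,0,0,0],
    [0,0,0.13,0,0,0,0],
    [0,0,0.08,0,0,0,0],
    [0,0,0,0,0,0,0],
  ],
)

```text
time_s: 30.98
position: [0.6022, -0.1292, 0.1088]
orientation: [[-0.992, -0.123, -0.0], [-0.123, 0.992, -0.0], [0.0, -0.0, -1.0]]
ft_force: [-1.9, -0.6, 3.2]
gripper_width: 0.121
gripper_force: 62.2
```

Call:
arm_command(
  series=[
    [0,0,0.06,0,0,0,0],
    [0,0,0.06,0,0,0,0],
    [0,0,0.06,0,0,0,0],
    [0,0,0.06,0,0,0,0],
    [0,0,0,0,0,0,0],
  ],
)

```text
time_s: 31.6
position: [0.6022, -0.1291, 0.1054]
orientation: [[-0.992, -0.123, 0.001], [-0.123, 0.992, -0.001], [-0.001, -0.001, -1.0]]
ft_force: [-12.5, 2.8, 26.5]
gripper_width: 0.117
gripper_force: 65.3
```

Call:
arm_command(
  series=[
    [0,0,-0.15,0,0,0,0.4],
    [0,0,0,0,0,0,0.4],
    [0,0,0,0,0,0,0.4],
    [0,0,-0.5,0,0,0,0.6],
    [0,0,-0.8,0,0,0,0.6],
    [0,0,-1,0,0,0,0.6],
    [0,0,-0.6,0,0,0,0.6],
    [0,0,0,0,0,0,0.6],
  ],
)

```text
time_s: 32.6
position: [0.6037, -0.1295, 0.2248]
orientation: [[-0.992, -0.123, 0.007], [-0.123, 0.992, -0.002], [-0.007, -0.003, -1.0]]
ft_force: [0.4, 0.3, 0.6]
gripper_width: 0.598
gripper_force: 0.0
```

```bash
python3 -c "
from h import *
rows((.4288,.2385,.22),np.radians(155))"
```

```text
shift units (tool now) [3.2102 9.6682 0.0701] turn units [-0.0082  0.0623  4.6611] | shift in new tool axes [7.8504 6.4915 0.1207] q6 -1.9970440760001036
```

Call:
arm_command(
  series=[
    [0.3,0.95,0,0,0,0,0.6],
    [0.3,0.95,0,0,0,0,0.6],
    [0.3,0.95,0,0,0,0,0.6],
    [0.3,0.95,0,0,0,0,0.6],
    [0.3,0.95,0,0,0,0,0.6],
    [0.3,0.95,0,0,0,0,0.6],
    [0.3,0.95,0,0,0,0,0.6],
    [0.3,0.95,0,0,0,0,0.6],
    [0.4,1,0,0,0,0,0.6],
    [0.4,1,0.1,0,0,0,0.6],
  ],
)

```text
time_s: 33.85
position: [0.427, 0.2372, 0.2156]
orientation: [[-0.992, -0.122, -0.001], [-0.122, 0.992, -0.0], [0.001, -0.0, -1.0]]
ft_force: [1.5, -0.9, 0.3]
gripper_width: 0.599
gripper_force: 0.0
```

Call:
arm_command(
  series=[
    [0,0,0,0,0,0.93,0.6],
    [0,0,0,0,0,0.93,0.6],
    [0,0,0,0,0,0.93,0.6],
    [0,0,0,0,0,0.93,0.6],
    [0,0,0,0,0,0.94,0.6],
    [0,0,0,0,0,0,0.6],
    [0,0,0,0,0,0,0.6],
  ],
)

```text
time_s: 34.72
position: [0.4278, 0.2362, 0.2159]
orientation: [[-0.907, 0.421, -0.001], [0.421, 0.907, -0.0], [0.001, -0.001, -1.0]]
ft_force: [-0.6, -0.5, -0.0]
gripper_width: 0.6
gripper_force: 0.0
```

```bash
python3 look.py .4286 .238 155 c1
```

```text
[ 0.4284  0.2371  0.0627  0.0539 64.44  ]
shift units (tool now) [-0.0038  0.029   3.3293] turn units [-0.0054 -0.006   0.0115] | shift in new tool axes [-0.0014  0.0269  3.3293] q6 -0.7476119263757606
```

View pics/c1.png

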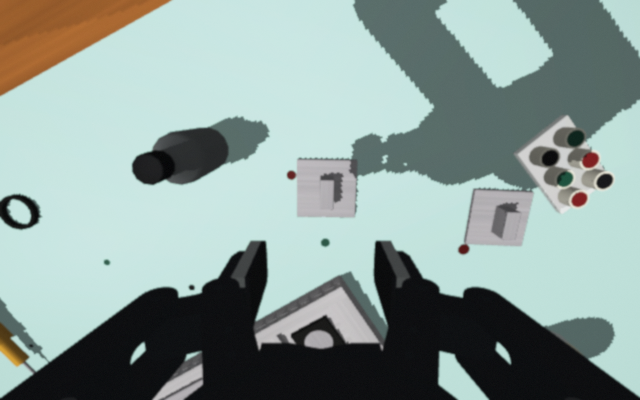

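The view shows cover C square to the tool at px (297–356, 158–217), handle along tool x, and E at (499,217). The fit included the red dot at (291,175), so I use the pixel corners.

```bash
python3 -c "
from h import *
w=pickle.load(open('c1.pkl','rb'))
P=np.array([plane(w,p,.006) for p in [(297,158),(355,158),(357,217),(298,217)]]);c=P.mean(0);print(c,np.linalg.norm(P[0]-P[1]),np.linalg.norm(P[0]-P[3]))
rows((c[0],c[1],.083),np.radians(155))
Q=np.array([plane(w,p,.006) for p in [(473,189),(532,193),(522,246),(465,241)]]);print('E',Q.mean(0),np.degrees(np.arctan2(*(Q[1]-Q[2])[1::-1])))"
```

```text
[0.4305 0.2417 0.006 ] 0.051267562976041924 0.05505802688504781
shift units (tool now) [-0.0027  0.154   3.3292] turn units [-0.0054 -0.006   0.0115] | shift in new tool axes [-0.0001  0.1518  3.3293] q6 -0.7476119263757606
E [0.5233 0.3746 0.006 ] 155.00253773183945
```

E has been knocked aside, from (.555,.362) to (.523,.375); I'll measure it again later. Now I grasp C.

Call:
arm_command(
  series=[
    [0,0.14,0.6,0,0,0,0.6],
    [0,0,0.8,0,0,0,0.6],
    [0,0,0.8,0,0,0,0.6],
    [0,0,0.7,0,0,0,0.6],
    [0,0,0.4,0,0,0,0.6],
    [0,0,0,0,0,0,0.6],
    [0,0,0,0,0,0,0],
    [0,0,0,0,0,0,0],
    [0,0,0,0,0,0,0],
    [0,0,0,0,0,0,0],
    [0,0,0,0,0,0,0],
  ],
)

```text
time_s: 36.15
position: [0.4315, 0.2418, 0.0864]
orientation: [[-0.906, 0.422, 0.003], [0.422, 0.906, 0.001], [-0.002, 0.002, -1.0]]
ft_force: [0.1, 0.3, 6.1]
gripper_width: 0.118
gripper_force: 62.5
```

Call:
arm_command(
  series=[
    [0,0,-0.5,0,0,0,0],
    [0,0,-0.8,0,0,0,0],
    [0,0,-0.9,0,0,0,0],
    [0,0,0,0,0,0,0],
  ],
)

```text
time_s: 36.65
position: [0.4321, 0.242, 0.176]
orientation: [[-0.906, 0.422, 0.007], [0.422, 0.906, 0.003], [-0.005, 0.006, -1.0]]
ft_force: [0.0, 0.5, -0.4]
gripper_width: 0.122
gripper_force: 61.7
```

```bash
python3 -c "
from h import *
print(sense()['gripper_width']);rows((.5739,.0960,.122),np.pi+.123)"
```

```text
0.12174862964076968
shift units (tool now) [-4.7482 -1.8191  1.3641] turn units [ 0.0334  0.0527 -4.6599] | shift in new tool axes [-3.0696 -4.0581  1.3508] q6 -0.7386412054561972
```

Call:
arm_command(
  series=[
    [0,0,0,0,0,-0.93,0],
    [0,0,0,0,0,-0.93,0],
    [0,0,0,0,0,-0.93,0],
    [0,0,0,0,0,-0.93,0],
    [0,0,0,0,0,-0.94,0],
    [0,0,0,0,0,0,0],
  ],
)

```text
time_s: 37.4
position: [0.4298, 0.241, 0.171]
orientation: [[-0.993, -0.121, -0.003], [-0.121, 0.993, -0.001], [0.003, -0.001, -1.0]]
ft_force: [0.1, -0.2, -0.5]
gripper_width: 0.119
gripper_force: 61.7
```

Call:
arm_command(
  series=[
    [-0.7,-0.8,0,0,0,0,0],
    [-0.7,-0.9,0,0,0,0,0],
    [-0.7,-0.9,0,0,0,0,0],
    [-0.6,-0.9,0.3,0,0,0,0],
    [-0.3,-0.5,0.4,0,0,0,0],
    [0,0,0.5,0,0,0,0],
    [0,0,0.1,0,0,0,0],
    [0,0,0,0,0,0,0],
    [0,0,0,0,0,0,0],
  ],
)

```text
time_s: 38.52
position: [0.5695, 0.0979, 0.1217]
orientation: [[-0.992, -0.123, 0.002], [-0.123, 0.992, 0.0], [-0.002, 0.0, -1.0]]
ft_force: [-0.5, -0.5, 0.3]
gripper_width: 0.121
gripper_force: 61.7
```

```bash
python3 place.py 3 c2
```

```text
w 0.12064076426769492 pos [0.5695 0.0979 0.1217]
shift units (tool now) [-0.1028 -0.059   0.4917] turn units [0.0009 0.0143 0.0051] | shift in new tool axes [-0.1037 -0.0589  0.4915] q6 -1.6224903762423988
col 282 [(162.5, -42.0, 'edge@plate->17.4', '@tray->-0.4'), (169.5, 35.0, 'edge@plate->14.1', '@tray->-4.2'), (189.5, -9.0, 'edge@plate->4.3', '@tray->-15.2'), (193.5, -26.0, 'edge@plate->2.3', '@tray->-17.4'), (197.5, 25.0, 'edge@plate->0.3', '@tray->-19.7')]
col 292 [(162.5, -42.0, 'edge@plate->17.4', '@tray->-0.4'), (168.5, 34.0, 'edge@plate->14.6', '@tray->-3.6'), (190.5, -34.0, 'edge@plate->3.8', '@tray->-15.7'), (196.5, 29.0, 'edge@plate->0.8', '@tray->-19.1')]
col 346 [(162.5, -41.0, 'edge@plate->17.5', '@tray->-0.4'), (168.5, 32.0, 'edge@plate->14.6', '@tray->-3.6'), (191.5, -35.0, 'edge@plate->3.3', '@tray->-16.2'), (196.5, 28.0, 'edge@plate->0.8', '@tray->-19.1'), (227.5, -20.0, 'edge@plate->-15.3', '@tray->-37.1'), (232.5, -15.0, 'edge@plate->-18.0', '@tray->-40.1')]
col 356 [(162.5, -43.0, 'edge@plate->17.5', '@tray->-0.4'), (168.5, 35.0, 'edge@plate->14.6', '@tray->-3.6'), (189.5, -28.0, 'edge@plate->4.3', '@tray->-15.1'), (196.5, 28.0, 'edge@plate->0.8', '@tray->-19.1'), (229.5, -32.0, 'edge@plate->-16.4', '@tray->-38.3')]
```

Call:
arm_command(
  series=[
    [-0.107,-0.058,0,0,0,0,0],
    [0,0,0.13,0,0,0,0],
    [0,0,0.13,0,0,0,0],
    [0,0,0.08,0,0,0,0],
    [0,0,0,0,0,0,0],
  ],
)

```text
time_s: 39.2
position: [0.5737, 0.0955, 0.1075]
orientation: [[-0.992, -0.123, -0.0], [-0.123, 0.992, 0.0], [0.0, 0.0, -1.0]]
ft_force: [-1.2, -0.0, 3.0]
gripper_width: 0.119
gripper_force: 62.2
```

Call:
arm_command(
  series=[
    [0,0,0.06,0,0,0,0],
    [0,0,0.06,0,0,0,0],
    [0,0,0.06,0,0,0,0],
    [0,0,0.06,0,0,0,0],
    [0,0,0,0,0,0,0],
  ],
)

```text
time_s: 39.83
position: [0.5737, 0.0955, 0.1043]
orientation: [[-0.992, -0.123, 0.001], [-0.123, 0.992, -0.0], [-0.001, -0.0, -1.0]]
ft_force: [-15.4, -1.7, 29.7]
gripper_width: 0.115
gripper_force: 65.7
```

Call:
arm_command(
  series=[
    [0,0,-0.15,0,0,0,0.4],
    [0,0,0,0,0,0,0.4],
    [0,0,0,0,0,0,0.4],
    [0,0,-0.5,0,0,0,0.5],
    [0,0,-0.8,0,0,0,0.5],
    [0,0,-1,0,0,0,0.5],
    [0,0,-0.6,0,0,0,0.5],
    [0,0,0,0,0,0,0.5],
  ],
)

```text
time_s: 40.83
position: [0.5748, 0.0956, 0.2212]
orientation: [[-0.992, -0.123, 0.004], [-0.123, 0.992, 0.0], [-0.004, -0.0, -1.0]]
ft_force: [1.3, 0.6, -0.7]
gripper_width: 0.499
gripper_force: 0.0
```

```bash
python3 -c "
from h import *
rows((.5233,.3746,.22),np.radians(155))"
```

```text
shift units (tool now) [0.4219 7.0811 0.0274] turn units [0.0088 0.0341 4.6614] | shift in new tool axes [4.1151 5.778  0.0299] q6 -1.6264267276882176
```

Call:
arm_command(
  series=[
    [0,0.9,0,0,0,0,0.5],
    [0,0.9,0,0,0,0,0.5],
    [0,0.9,0,0,0,0,0.5],
    [0.1,0.9,0,0,0,0,0.5],
    [0.1,0.9,0,0,0,0,0.5],
    [0.1,0.9,0,0,0,0,0.5],
    [0.1,0.9,0,0,0,0,0.5],
    [0,0.8,0,0,0,0,0.5],
  ],
)

```text
time_s: 41.82
position: [0.5218, 0.3763, 0.2162]
orientation: [[-0.992, -0.123, -0.004], [-0.123, 0.992, -0.002], [0.004, -0.002, -1.0]]
ft_force: [0.3, 0.1, 0.1]
gripper_width: 0.504
gripper_force: 0.0
```

Call:
arm_command(
  series=[
    [0,0,0,0,0,0.93,0.5],
    [0,0,0,0,0,0.93,0.5],
    [0,0,0,0,0,0.93,0.5],
    [0,0,0,0,0,0.93,0.5],
    [0,0,0,0,0,0.94,0.5],
    [0,0,0,0,0,0,0.5],
    [0,0,0,0,0,0,0.5],
  ],
)

```text
time_s: 42.7
position: [0.5227, 0.3752, 0.2178]
orientation: [[-0.907, 0.421, -0.002], [0.421, 0.907, -0.001], [0.001, -0.002, -1.0]]
ft_force: [0.6, -0.4, 0.2]
gripper_width: 0.498
gripper_force: 0.0
```

```bash
python3 look.py .5233 .3746 155 e1
```

```text
[ 0.528   0.3709  0.0574  0.0653 62.8019]
shift units (tool now) [-0.1662 -0.039   3.3823] turn units [-0.0121 -0.0087  0.0114] | shift in new tool axes [-0.1628 -0.0436  3.3824] q6 -0.601380852230697
```

View pics/e1.png

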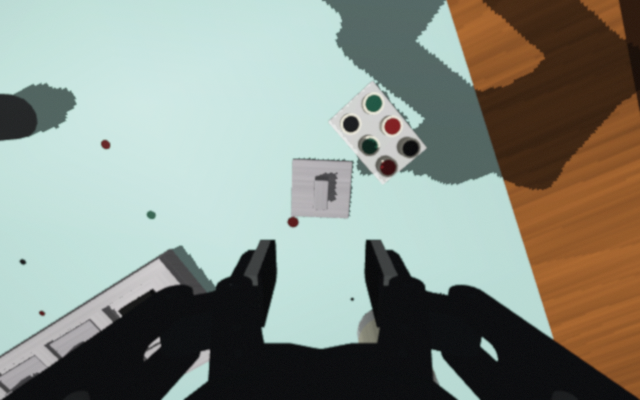

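E is square to the tool with corners at px (292,158), (353,160), (350,219), (291,217). The paint palette's nearest corner at (380,182) is clear of the fingers.

```bash
python3 -c "
from h import *
w=pickle.load(open('e1.pkl','rb'))
P=np.array([plane(w,p,.006) for p in [(292,158),(353,160),(350,219),(291,217)]]);c=P.mean(0);print(c,np.linalg.norm(P[0]-P[1]),np.linalg.norm(P[0]-P[3]),np.degrees(np.arctan2(*(P[0]+P[1]-P[2]-P[3])[1::-1])),np.degrees(np.arctan2(*(P[1]+P[2]-P[0]-P[3])[1::-1])))
print(plane(w,(380,183),.01))
rows((c[0],c[1],.083),np.radians(154))"
```

```text
[0.5244 0.3756 0.006 ] 0.05436290700136509 0.055474445651516296 153.31847239481897 63.19189772908385
[0.5403 0.4261 0.01  ]
shift units (tool now) [-0.0361  0.0313  3.3824] turn units [-0.0121 -0.0086  0.1568] | shift in new tool axes [-0.0321  0.027   3.3824] q6 -0.601380852230697
```

Call:
arm_command(
  series=[
    [-0.035,0.03,0.6,0,0,0.25,0.5],
    [0,0,0.8,0,0,0,0.5],
    [0,0,0.8,0,0,0,0.5],
    [0,0,0.7,0,0,0,0.5],
    [0,0,0.46,0,0,0,0.5],
    [0,0,0,0,0,0,0.5],
    [0,0,0,0,0,0,0],
    [0,0,0,0,0,0,0],
    [0,0,0,0,0,0,0],
    [0,0,0,0,0,0,0],
    [0,0,0,0,0,0,0],
  ],
)

```text
time_s: 44.12
position: [0.5258, 0.3765, 0.0873]
orientation: [[-0.893, 0.449, 0.003], [0.449, 0.893, 0.002], [-0.002, 0.003, -1.0]]
ft_force: [-0.6, -0.1, 6.1]
gripper_width: 0.12
gripper_force: 61.9
```

Call:
arm_command(
  series=[
    [0,0,-0.5,0,0,0,0],
    [0,0,-0.8,0,0,0,0],
    [0,0,-0.9,0,0,0,0],
    [0,0,0,0,0,0,0],
  ],
)

```text
time_s: 44.62
position: [0.5264, 0.3769, 0.1784]
orientation: [[-0.893, 0.449, 0.008], [0.449, 0.893, 0.005], [-0.005, 0.008, -1.0]]
ft_force: [-0.2, -0.5, -1.0]
gripper_width: 0.116
gripper_force: 61.2
```

```bash
python3 -c "
from h import *
print(sense()['gripper_width']);rows((.5645,.1714,.122),np.pi+.123)"
```

```text
0.11560296176809914
shift units (tool now) [-3.153  -4.1713  1.3925] turn units [ 0.0497  0.0573 -4.9098] | shift in new tool axes [-0.3149 -5.2149  1.4091] q6 -0.5708520348497499
```

Call:
arm_command(
  series=[
    [0,0,0,0,0,-0.98,0],
    [0,0,0,0,0,-0.98,0],
    [0,0,0,0,0,-0.98,0],
    [0,0,0,0,0,-0.98,0],
    [0,0,0,0,0,-0.99,0],
    [0,0,0,0,0,0,0],
  ],
)

```text
time_s: 45.38
position: [0.5242, 0.3755, 0.1715]
orientation: [[-0.993, -0.121, -0.003], [-0.121, 0.993, -0.001], [0.003, -0.001, -1.0]]
ft_force: [0.1, -0.1, -1.2]
gripper_width: 0.118
gripper_force: 61.2
```

Call:
arm_command(
  series=[
    [0,-0.9,0,0,0,0,0],
    [0,-0.9,0,0,0,0,0],
    [-0.1,-0.9,0,0,0,0,0],
    [-0.1,-0.9,0,0,0,0,0],
    [-0.1,-0.9,0.3,0,0,0,0],
    [0,-0.5,0.4,0,0,0,0],
    [0,-0.2,0.5,0,0,0,0],
    [0,0,0.1,0,0,0,0],
    [0,0,0,0,0,0,0],
    [0,0,0,0,0,0,0],
  ],
)

```text
time_s: 46.62
position: [0.5626, 0.1718, 0.122]
orientation: [[-0.992, -0.123, 0.002], [-0.123, 0.992, 0.001], [-0.002, 0.0, -1.0]]
ft_force: [0.4, -0.0, -1.1]
gripper_width: 0.123
gripper_force: 61.2
```

```bash
python3 place.py 4 e2
```

```text
w 0.12257110175597549 pos [0.5626 0.1718 0.122 ]
shift units (tool now) [-0.0472 -0.0146  0.4997] turn units [0.004  0.0134 0.0065] | shift in new tool axes [-0.0481 -0.0143  0.4996] q6 -1.4948321067654315
col 282 [(158.5, -40.0, 'edge@plate->19.3', '@tray->1.6'), (164.5, 33.0, 'edge@plate->16.4', '@tray->-1.6'), (187.5, -5.0, 'edge@plate->5.2', '@tray->-14.2'), (192.5, -29.0, 'edge@plate->2.7', '@tray->-17.0'), (195.5, 23.0, 'edge@plate->1.2', '@tray->-18.7')]
col 292 [(158.5, -41.0, 'edge@plate->19.3', '@tray->1.6'), (164.5, 35.0, 'edge@plate->16.4', '@tray->-1.6'), (188.5, -33.0, 'edge@plate->4.7', '@tray->-14.7'), (195.5, 30.0, 'edge@plate->1.2', '@tray->-18.7')]
col 346 [(158.5, -38.0, 'edge@plate->19.3', '@tray->1.6'), (163.5, 37.0, 'edge@plate->16.9', '@tray->-1.1'), (188.5, -25.0, 'edge@plate->4.7', '@tray->-14.7'), (195.5, 28.0, 'edge@plate->1.2', '@tray->-18.6'), (224.5, -29.0, 'edge@plate->-13.8', '@tray->-35.5')]
col 356 [(157.5, -36.0, 'edge@plate->19.8', '@tray->2.1'), (163.5, 32.0, 'edge@plate->16.9', '@tray->-1.1'), (187.5, -33.0, 'edge@plate->5.2', '@tray->-14.2'), (195.5, 27.0, 'edge@plate->1.2', '@tray->-18.6'), (229.5, -32.0, 'edge@plate->-16.5', '@tray->-38.5')]
```

Call:
arm_command(
  series=[
    [-0.055,-0.015,0,0,0,0,0],
    [0,0,0.13,0,0,0,0],
    [0,0,0.13,0,0,0,0],
    [0,0,0.08,0,0,0,0],
    [0,0,0,0,0,0,0],
  ],
)

```text
time_s: 47.3
position: [0.5645, 0.1706, 0.108]
orientation: [[-0.992, -0.123, -0.0], [-0.123, 0.992, 0.0], [-0.0, 0.0, -1.0]]
ft_force: [-2.9, -0.6, 3.6]
gripper_width: 0.117
gripper_force: 61.7
```

Call:
arm_command(
  series=[
    [0,0,0.06,0,0,0,0],
    [0,0,0.06,0,0,0,0],
    [0,0,0.06,0,0,0,0],
    [0,0,0.06,0,0,0,0],
    [0,0,0,0,0,0,0],
  ],
)

```text
time_s: 47.92
position: [0.5644, 0.1706, 0.1051]
orientation: [[-0.992, -0.123, 0.001], [-0.123, 0.992, -0.0], [-0.001, -0.0, -1.0]]
ft_force: [-16.3, -4.5, 31.4]
gripper_width: 0.118
gripper_force: 65.3
```

Call:
arm_command(
  series=[
    [0,0,-0.15,0,0,0,0.4],
    [0,0,0,0,0,0,0.4],
    [0,0,0,0,0,0,0.4],
    [0,0,-0.6,0,0,0,0.5],
    [0,0,-1,0,0,0,0.5],
    [0,-0.8,-1,0,0,0,0.5],
    [0,-1,-1,0,0,0,0.5],
    [0.4,-1,0,0,0,0,0.5],
    [0.4,-1,0,0,0,0,0.5],
    [0.4,0,0,0,0,0,0.5],
    [0,0,0,0,0,0,0.5],
    [0,0,0,0,0,0,0.5],
  ],
)

```text
time_s: 49.42
position: [0.5359, 0.0142, 0.2474]
orientation: [[-0.992, -0.123, -0.0], [-0.123, 0.992, 0.0], [0.0, 0.0, -1.0]]
ft_force: [0.1, 0.4, 0.0]
gripper_width: 0.502
gripper_force: 0.0
```

```bash
python3 -c "
from h import *
s=sense();w=get_image('wrist');pickle.dump(w,open('f.pkl','wb'))
R=s['orientation'];print(s['position'])
a=cv2.convertScaleAbs(w['image'][80:330,100:540],alpha=1);cv2.imwrite('pics/f.png',cv2.resize(a,(792,450),interpolation=cv2.INTER_CUBIC))"
```

```text
[0.5359 0.0142 0.2474]
```

View pics/f.png

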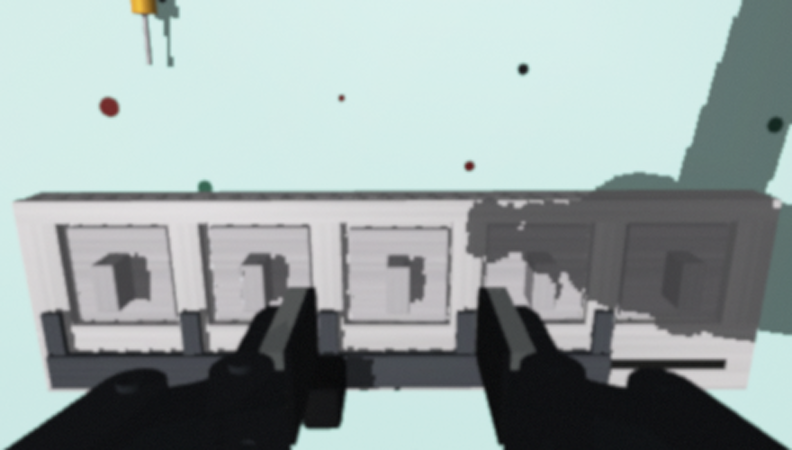

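All five covers lie flat in their wells. The bar is still at its stop, with the grip at crop px (323,395). Next I grip it at the stop and close.

```bash
python3 -c "
from h import *
rows((.6438,-.0113,.113),np.pi+.123)"
```

```text
shift units (tool now) [-2.5969 -0.9695  3.3606] turn units [ 0.002  -0.0021  0.0069] | shift in new tool axes [-2.5969 -0.9666  3.3614] q6 -1.7737530812363362
```

Call:
arm_command(
  series=[
    [-0.9,-0.4,0,0,0,0,0.8],
    [-0.9,-0.4,0,0,0,0,0.8],
    [-0.8,-0.17,0,0,0,0,0.8],
    [0,0,0.8,0,0,0,0.8],
    [0,0,0.9,0,0,0,0.8],
    [0,0,0.9,0,0,0,0.8],
    [0,0,0.5,0,0,0,0.8],
    [0,0,0.25,0,0,0,0.8],
    [0,0,0,0,0,0,0.8],
    [0,0,0,0,0,0,0.8],
  ],
  grip_force=30,
)

```text
time_s: 50.72
position: [0.6445, -0.0119, 0.1158]
orientation: [[-0.992, -0.123, 0.003], [-0.123, 0.992, -0.0], [-0.003, -0.001, -1.0]]
ft_force: [0.5, 0.5, 0.2]
gripper_width: 0.798
gripper_force: 0.0
```

Call:
arm_command(
  series=[
    [0,0,0,0,0,0,0],
    [0,0,0,0,0,0,0],
    [0,0,0,0,0,0,0],
    [0,0,0,0,0,0,0],
    [0,0,0,0,0,0,0],
    [0,0,0,0,0,0,0],
  ],
)

```text
time_s: 51.48
position: [0.6436, -0.0109, 0.1147]
orientation: [[-0.992, -0.123, 0.001], [-0.123, 0.992, 0.002], [-0.001, 0.002, -1.0]]
ft_force: [-2.5, 5.0, 5.5]
gripper_width: 0.227
gripper_force: 33.3
```

```bash
python3 -c "
from h import *
rows((.6393,.0264,.114),np.pi+.123)"
```

```text
shift units (tool now) [-0.0089  0.9383  0.0187] turn units [0.0133 0.0064 0.0058] | shift in new tool axes [-0.0082  0.9384  0.0172] q6 -1.800504229543845
```

Call:
arm_command(
  series=[
    [0,0.15,0,0,0,0,0],
    [0,0.15,0,0,0,0,0],
    [0,0.15,0,0,0,0,0],
    [0,0.15,0,0,0,0,0],
    [0,0.15,0,0,0,0,0],
    [0,0.15,0,0,0,0,0],
    [0,0.06,0,0,0,0,0],
    [0,0,0,0,0,0,0],
    [0,0,0,0,0,0,0],
  ],
)

```text
time_s: 52.6
position: [0.6389, 0.0259, 0.1147]
orientation: [[-0.992, -0.123, 0.001], [-0.123, 0.992, -0.001], [-0.001, -0.001, -1.0]]
ft_force: [-2.3, -1.0, 5.8]
gripper_width: 0.226
gripper_force: 33.5
```

Moved 37.1 mm with low force. I release, rise and verify.

Call:
arm_command(
  series=[
    [0,0,0,0,0,0,0.6],
    [0,0,0,0,0,0,0.6],
    [0,0,0,0,0,0,0.6],
    [0,0,-0.5,0,0,0,0.6],
    [0,0,-0.9,0,0,0,0.6],
    [0,0,-1,0,0,0,0.6],
    [0.9,0,-1,0,0,0,0.6],
    [0.9,0,0,0,0,0,0.6],
    [0.8,0,0,0,0,0,0.6],
    [0,0,0,0,0,0,0.6],
    [0,0,0,0,0,0,0.6],
  ],
)

```text
time_s: 53.98
position: [0.5361, 0.0135, 0.2513]
orientation: [[-0.992, -0.123, 0.003], [-0.123, 0.992, -0.0], [-0.003, -0.0, -1.0]]
ft_force: [-0.3, 0.1, -0.4]
gripper_width: 0.603
gripper_force: 0.0
```

```bash
python3 -c "
from h import *
w=get_image('wrist');t=get_image('top')
a=cv2.resize(w['image'][80:310,100:540],(660,345),interpolation=cv2.INTER_CUBIC)
b=cv2.resize(t['image'][110:270,140:470],None,fx=2,fy=1.5)[:240];cv2.imwrite('pics/g.png',np.vstack([a,b]))"
```

```text
(no output)
```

View pics/g.png

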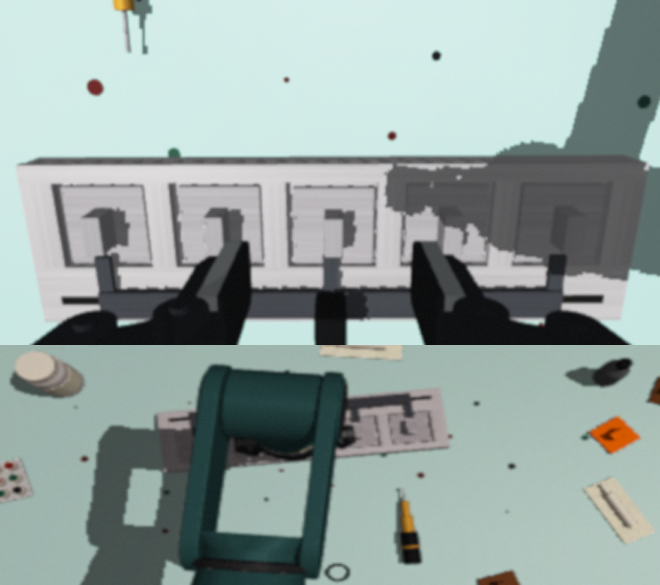

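The tongues stand over the well middles (tongue at px 332, well centre 332). All covers are down, no grey covers are loose, and the bottles and jar seen here stand upright. I hand the job in.

```bash
python3 -c "
from bench import *
print(finish_job())"
```

```text
the job is handed in; nothing more can be done
None
```

I handed the job in at about 54 s with all five covers pressed down in their wells and the lock bar slid about 37 mm from its open stop and released, which puts it within 7 mm of closed; I knocked over no bottle or jar that I could see, and the judge returned no result.

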